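# Hang the muddler rack on its stand and clip in the muddlers

### The job

Put the muddlers away so that the trolley can be wheeled: first hang the empty clip rack by both holes on the two headed pins of its stand, dropped behind the pin heads so that it hangs plumb there. Then press every muddler from the bar mat down past the sprung jaws into a free lane of the rack, until it lies fully home in both forks with the jaws closed over it. Leave the decanter, coasters and tongs where they are.

Things in the scene. Friction and masses are not known exactly. Their poses are not given: they have to be found in the camera images.
- stand: fixed tool stand on the tray: wooden base 180 x 200 mm, 12 mm high, two brass posts and two brass crossbars with front faces in one upright plane. Upper crossbar 18 mm high, its top 134 mm above the tray (ball tops of the posts, 88 mm either side of the middle, at 142 mm). Origin on the tray under the middle of that face; x points out of the face, away from the robot, along the pins; y along the bar; z up
- pin0 (a point): middle of the shank of the stand's pin at y = -70 mm, same axes as the stand. Each pin sticks out level along x from the upper crossbar, axis 125 mm above the tray: shank 6 mm in diameter, 10.5 mm long, then a round head 11 mm in diameter, 4 mm thick. This point is 5 mm out from the crossbar's face
- pin1 (a point): the same point of the stand's other pin, at y = +70 mm
- rack_grip (a point): middle of the top edge of the clip rack's walnut back plate (176 wide, 135 high, 8 mm thick), where it is gripped from above across its thickness. The loose rack, about 460 g, stands upright on the tray: from the plate's foot a frame with the clips sticks out 120 mm. x points from the plate out over the clips, y along the plate, z up. Centre of mass about 40 mm out along x. This point is midway through the thickness
- hole0 (a point): centre of one of the plate's two 16 mm round holes, midway through the thickness: 47 mm below the top edge, 88 mm above the underside, y = -70 mm; belongs on pin0. The pin's head passes with 2.5 mm to spare all round; on the shank the rack then sinks 5 mm until the hole's upper edge rests on the shank, behind the head. Hung, its underside is 20 mm above the stand's base
- hole1 (a point): centre of the other hole, at y = +70 mm of the rack; belongs on pin1. Hung, the plate's top edge stands 33 mm above the stand's upper crossbar, leaving room for a finger behind it; the plate's foot leans on the lower crossbar
- lane0 (a point): middle of a muddler that is fully home in clip lane 0 of the rack: from rack_grip 84 mm along x, 66 mm towards -y, 111 mm down; same axes. Lanes 1, 2, 3: 44, 88, 132 mm further along +y. A lane holds one muddler along x (either way round) in two forks 34 mm either side of this point, each 12 mm thick along x; between them and down to 17 mm below this point is free for fingers
- jaw0a (a joint): angle of the sprung jaw of lane 0 at the fork next to the back plate: 0 closed (slanting in and down over the mouth from the +y side), up to 0.8 rad pushed aside. Fork: 14 mm wide inside, plain arm on the -y side flaring at the top, 26 mm above the lane point; the jaw's hinge is 20 mm above and 10.5 mm to +y of it, the mouth there 14 mm wide and centred on the lane
- jaw0b (a joint): angle of the sprung jaw of lane 0 at the fork at the front: 0 closed (slanting in and down over the mouth from the +y side), up to 0.8 rad pushed aside. A muddler laid on the jaws stays about 19 mm too high. Pressed straight down (5 to 15 N in all) it swings both jaws aside; over the last 2 mm to home they spring shut over it
- jaw1a (a joint): angle of the sprung jaw of lane 1 at the fork next to the back plate: 0 closed (slanting in and down over the mouth from the +y side), up to 0.8 rad pushed aside. 
- jaw1b (a joint): angle of the sprung jaw of lane 1 at the fork at the front: 0 closed (slanting in and down over the mouth from the +y side), up to 0.8 rad pushed aside. 
- jaw2a (a joint): angle of the sprung jaw of lane 2 at the fork next to the back plate: 0 closed (slanting in and down over the mouth from the +y side), up to 0.8 rad pushed aside. 
- jaw2b (a joint): angle of the sprung jaw of lane 2 at the fork at the front: 0 closed (slanting in and down over the mouth from the +y side), up to 0.8 rad pushed aside. 
- jaw3a (a joint): angle of the sprung jaw of lane 3 at the fork next to the back plate: 0 closed (slanting in and down over the mouth from the +y side), up to 0.8 rad pushed aside. 
- jaw3b (a joint): angle of the sprung jaw of lane 3 at the fork at the front: 0 closed (slanting in and down over the mouth from the +y side), up to 0.8 rad pushed aside. 
- rod0 (a point): middle of a steel muddler, one of up to four alike (3 or 4 are present; an absent one reads None): round shaft 12 mm in diameter, 112 mm long, between two square ends 16 x 16 x 14 mm; 140 mm over all, 110 g. It rests on its square ends, its middle 8 mm above what it lies on. x runs along the shaft, both ends alike
- rod1 (a point): middle of another such muddler, as rod0; None if absent
- rod2 (a point): middle of another such muddler, as rod0; None if absent
- rod3 (a point): middle of another such muddler, as rod0; None if absent
- mat: thin fixed rubber bar mat 170 x 240 mm, 2 mm thick, on which the muddlers start side by side about 56 mm apart, roughly along its x; origin under its centre
- decanter: crystal decanter with stopper, 120 mm across, 227 mm high, to be left alone; origin under its centre
- coasters: stack of three round green glass coasters, 90 mm across, 18 mm high, to be left alone; origin under its centre
- tongs: steel ice tongs lying flat, 185 mm long, 20 mm high, to be left alone; origin under their middle
Things that resemble listed ones, but are neither listed nor needed, are in the scene too. What is shaped like the part that bears rod3 but turquoise or yellow is not meant.

How it is judged:
By the outcome, as a careful person would: the job done as asked, in the order asked, and still so for the second after the job is handed in, with the robot touching nothing.
Of muddler0, muddler1, muddler2, muddler3 only 3 to 4 are there at a start; the rules pass over those that are not, and their reading is None.
At some moment in a run one of muddler0, muddler1, muddler2, muddler3 may be knocked a few centimetres aside while the robot is not near it.
Once in a run the grip may slacken for a moment while it holds something.
It also fails if it takes over 210 s, if anything falls off the work surface, if the arm or the gripper's body presses on something with over 40 N, if the wrist force passes 120 N, or if a joint passes its speed limit or range.

### The arm

A 6-joint arm with a two-finger parallel gripper is mounted at the origin on the work surface. World frame = base frame: x ahead of the robot, y to its left, z up, the work surface at z = 0. Lengths are in m, angles in degrees, forces in N, time in s.
With the tool pointing down it reaches from about 0.35 to 0.975 m from the base axis. Payload 17.4 kg.
Tool frame: the origin (TCP) lies midway between the tips of the shut fingers; the grasp point (between the pads) lies arm.grip_point_offset behind it (arm.grip_point_offset is the distance from the TCP to the grasp point, in m); z points along the fingers, x is the direction in which the jaws open and shut, and the axes are right-handed (so a half turn about z gives the same grasp; the last joint's range is limited). The gripper opens to 85 mm and grips with 20 to 120 N. Pads are 22 mm wide; open, the fingers measure 114 mm over their backs; the gripper's body (76 mm by 85 mm) begins 54 mm behind the grasp point. The pads swing forward as they close: fully open they stand 13 mm farther back than shut.
Start: joints at [-74.645, 6.646, 82.598, -0, 90.757, -2.166], TCP at [0.203, -0.644, 0.231] pointing down, gripper open.
Joint ranges: [-162.19, 162.19], [-47.58, 125.68], [4.15, 143.07], [-65.23, 245.23], [0.69, 171.88], [-170.13, 170.13]. Speed limits (degrees/s): [108.29, 108.29, 127.2, 180, 180, 180].

### API

Orientations are given as [roll, pitch, yaw] about the fixed x, y, z axes, in that order (R = Rz(yaw) Ry(pitch) Rx(roll)).
In Python, from bench import arm gives the robot as it stands.
- The arm moves only by the tool drive_tool, never from a script. Its argument "deltas" is a list of rows, each an object of numbers: "tx", "ty", "tz": the shift along the tool's x, y, z in m; "ax", "ay", "az": the turn, a rotation vector about the tool's x, y, z in rad. A call has 1 to 10 rows; each row shifts and turns the pose as measured when the row begins, along the tool's axes as they then stand; what a row does not reach is not made up. A row lasts 1/10 s, in which the tool goes at most 50 mm and 8.59 degrees, less where a joint would pass 70% of its speed; a pose out of reach is approached as far as the arm can. A call with a gripper value outside its range is refused whole. "fingers" is the closure in counts, from 0 (fully open) to 255 (shut), set as the call begins (left out, the last holds). The fingers move at their own pace and stop on an object; the grip force is fixed at half the most. Time passes only in rows, so rows that do not move let the fingers close. It gives the time, the measured TCP pose, the force and the opening at its end, in the units of the state.
- arm.get_state(): the state, without advancing time (a new reading comes with each control period).
- arm.get_image(name): name is "scene" or "top" or "wrist"; returns a dict with "img" (420x560x3 uint8, blue, green, red), "range_z" (420x560 float32, m along the optical axis (not along the pixel's ray), 0 where there is no reading), "fovy" (degrees; the focal length in pixels is half the picture's height over the tangent of half this angle, whatever the lens; pixels are square), "cx", "cy" (the principal point, pixels), "rvec" (rotation vector, rad) and "tvec" (3), from world to camera coordinates, as OpenCV has them. Camera axes: x right, y down, z forward; pixel columns grow to the right and rows downward; lengths in m; the calibration is good to about 2 mm. A picture is of the moment at which its call begins.
- arm.job_done(): hands the job in, once; it reports no verdict.
Trained networks look in a picture, given as the dict that the camera call returned (one of the last four; its "shot" number tells which), for a name from the list of things; names that differ only in an ending like _2 or _b are one class to them, and where a whole thing is asked for, a point or a joint stands for the part that bears it (a point fixed in the world has none). Each returns a list of dicts, best first, with "p" (0 to 1); they miss things now and then, are a little off and sometimes report something else, mostly with a low value. They report only what shows in the picture. A call takes as long as a camera call. They do not tell look-alikes from the thing itself.
- arm.find_in(picture, query): "at" ([column, row] as shares, 0 to 1, of the picture: columns of its width, rows of its height, amid what is visible of it).
- arm.landmark_of(picture, query): "at" ([column, row] as shares, 0 to 1, of the picture: columns of its width, rows of its height: a listed point, or the origin of a listed thing).
The state is a dict: "clock": time; "qpos": joint angles; "dq": joint speeds; "tau": joint torques, N m; "ee_pos": TCP position; "orientation": TCP orientation; "force": force on the tool from outside, world axes, zero at the start; "moment": the same for the moment, N m; "width": finger opening in m.
Only numpy, scipy, OpenCV 4.12 (cv2) and the standard library are available. Lean on these libraries where they do the work, as an engineer would, in place of code of your own. Each camera call takes 0.05 s, during which the arm holds its last target. There are 200 camera calls.

## Working session

There is one attempt and no reset: what is moved stays moved. The work goes in short steps, Python scripts to look and compute and a tool call to move; the robot and the scene stay as the last step left them, time stands still between calls to the robot, and variables do not carry over. Pictures are saved under pics/ and viewed, about 12 in all and at most 16, crops included, and the job is handed in when it is done.

Besides the shell and the picture viewer there is one more tool, called as name(argument=value, ...), one argument or row to a line, values as JSON. drive_tool: Moves the arm, as the interface text tells. Its arguments: {"type":"object","properties":{"deltas":{"type":"array","items":{"type":"object","properties":{"tx":{"type":"number"},"ty":{"type":"number"},"tz":{"type":"number"},"ax":{"type":"number"},"ay":{"type":"number"},"az":{"type":"number"}}}},"fingers":{"type":"number"}},"required":["deltas"]}

```bash
ls; mkdir -p pics
cat > h.py <<'E'
import numpy as np, cv2
from bench import arm
from scipy.spatial.transform import Rotation as R
def cam(im):
    f=210/np.tan(np.radians(im['fovy'])/2)
    Rm=cv2.Rodrigues(np.array(im['rvec'],float))[0]; return f,Rm,np.array(im['tvec'],float).ravel()
def cloud(im):
    f,Rm,t=cam(im); z=im['range_z']; v,u=np.mgrid[0:420,0:560]
    P=np.stack([(u-im['cx'])/f*z,(v-im['cy'])/f*z,z],-1)
    W=(P-t)@Rm; W[z<=0]=np.nan; return W
def onz(im,uv,h):
    f,Rm,t=cam(im); d=np.array([(uv[0]-im['cx'])/f,(uv[1]-im['cy'])/f,1])@Rm; c=-t@Rm
    return c+d*(h-c[2])/d[2]
def proj(im,X):
    f,Rm,t=cam(im); p=Rm@np.array(X)+t; return np.array([im['cx']+f*p[0]/p[2],im['cy']+f*p[1]/p[2]])
def st():
    s=arm.get_state(); print({k:np.round(s[k],4).tolist() for k in('clock','qpos','ee_pos','orientation','force','width')}); return s
E
python3 - <<'E'
from h import *
s=st(); print(arm.grip_point_offset)
for n in('top','scene'):
    im=arm.get_image(n); cv2.imwrite(f'pics/{n}0.png',im['img']); print(n,im['fovy'],im['cx'],im['cy'],-cam(im)[2]@cam(im)[1])
    np.save(f'pics/{n}0.npy',im,allow_pickle=True)
    W=cloud(im)
    for q in('stand','pin0','pin1','rack_grip','hole0','hole1','rod0','mat','decanter','coasters','tongs','lane0'):
        print(q,[(np.round(np.array(d['at'])*[560,420]).tolist(),round(d['p'],2),np.round(W[min(419,int(d['at'][1]*420)),min(559,int(d['at'][0]*560))],3).tolist()) for d in arm.landmark_of(im,q)[:5]])
E
```

```text
pics
{'clock': 0.0, 'qpos': [-74.6431, 6.6759, 82.6363, 0.0002, 90.7567, -2.1654], 'ee_pos': [0.2032, -0.6435, 0.2305], 'orientation': [-179.9972, 0.0688, -72.4777], 'force': [0.3887, -0.315, 0.5325], 'width': 0.0853}
0.0187
top 52.555424380339616 288.34667267842804 204.44493497645445 [ 0.44612864 -0.0300531   1.33611803]
stand [([285.0, 224.0], 0.63, [0.482, -0.023, 0.012])]
pin0 [([264.0, 227.0], 0.94, [0.472, 0.045, 0.013]), ([309.0, 217.0], 0.55, [0.498, -0.09, 0.127])]
pin1 [([264.0, 227.0], 0.94, [0.472, 0.045, 0.013]), ([309.0, 217.0], 0.55, [0.498, -0.09, 0.127])]
rack_grip [([166.0, 255.0], 0.85, [0.397, 0.315, 0.134])]
hole0 [([196.0, 247.0], 0.86, [0.417, 0.259, 0.002]), ([151.0, 259.0], 0.58, [0.39, 0.357, 0.134])]
hole1 [([196.0, 247.0], 0.86, [0.417, 0.259, 0.002]), ([151.0, 259.0], 0.58, [0.39, 0.357, 0.134])]
rod0 [([382.0, 284.0], 0.76, [0.288, -0.315, 0.009]), ([394.0, 208.0], 0.75, [0.525, -0.367, 0.003]), ([365.0, 217.0], 0.75, [0.499, -0.27, 0.012]), ([444.0, 288.0], 0.66, [0.271, -0.507, 0.007]), ([382.0, 212.0], 0.53, [0.513, -0.328, 0.007])]
mat [([391.0, 207.
[... 870 characters left out ...]
([355.0, 248.0], 0.7, [0.415, 0.232, 0.08]), ([389.0, 277.0], 0.64, [0.389, 0.378, 0.089])]
rod0 [([354.0, 250.0], 0.63, [0.417, 0.233, 0.068]), ([244.0, 155.0], 0.62, [0.526, -0.371, 0.015]), ([251.0, 161.0], 0.59, [0.514, -0.325, 0.018]), ([276.0, 112.0], 0.54, [0.279, -0.519, -0.001]), ([302.0, 141.0], 0.53, [0.271, -0.313, -0.0])]
mat [([260.0, 170.0], 0.74, [0.499, -0.28, 0.004]), ([250.0, 160.0], 0.57, [0.508, -0.346, 0.004]), ([288.0, 187.0], 0.56, [0.451, -0.15, 0.0])]
decanter [([219.0, 234.0], 0.6, [0.794, -0.059, 0.099])]
coasters [([212.0, 194.0], 0.79, [0.727, -0.269, 0.022])]
tongs [([256.0, 283.0], 0.57, [0.76, 0.132, 0.011])]
lane0 [([339.0, 269.0], 0.9, [0.479, 0.241, 0.0])]
```

Run:
```python
import cv2,numpy as np
a=cv2.imread('pics/top0.png')[90:320,110:480]; cv2.imwrite('pics/top0c.png',cv2.resize(a,None,fx=2.1,fy=2.1,interpolation=cv2.INTER_CUBIC))
a=cv2.imread('pics/scene0.png')[80:320,170:430]; cv2.imwrite('pics/scene0c.png',cv2.resize(a,None,fx=2.4,fy=2.4,interpolation=cv2.INTER_CUBIC))
```

```text
(no output)
```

View pics/top0c.png

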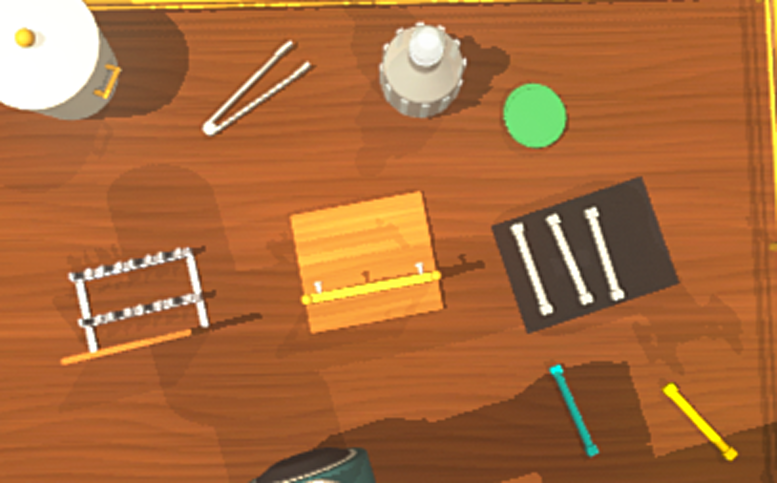

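View pics/scene0c.png

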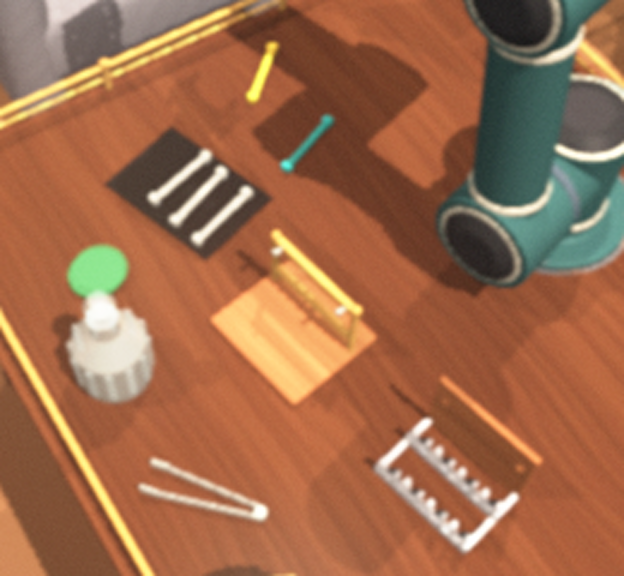

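The scene shows three steel muddlers on the mat (top crop at about (532,268), (570,258), (604,254)). The stand is in the middle with its pins facing away from the robot, and the rack is at left with its plate nearer the robot. The turquoise and yellow look-alikes lie below the mat.

```bash
cat > m.py <<'E'
from h import *
def rect(pts,name):
    (c,(w,h),a)=cv2.minAreaRect(pts[:,:2].astype(np.float32)*1000); 
    p=pts[:,:2]-pts[:,:2].mean(0); ev=np.linalg.svd(p,full_matrices=False)[2][0]
    print(name,len(pts),'ctr',np.round(c,1),'size',round(w,1),round(h,1),'ang',round(a,1),'pca',round(np.degrees(np.arctan2(ev[1],ev[0])),1),'mean',np.round(pts.mean(0),4))
E
python3 - <<'E'
from m import *
for n in('top','scene'):
    im=np.load(f'pics/{n}0.npy',allow_pickle=True).item(); W=cloud(im).reshape(-1,3)
    def sel(x0,x1,y0,y1,z0,z1): 
        m=(W[:,0]>x0)&(W[:,0]<x1)&(W[:,1]>y0)&(W[:,1]<y1)&(W[:,2]>z0)&(W[:,2]<z1); return W[m]
    rect(sel(.33,.5,.18,.45,.128,.145),n+' plate'); rect(sel(.33,.6,-.15,.12,.126,.148),n+' bar')
    rect(sel(.37,.62,-.16,.12,.008,.017),n+' base'); print(np.nanmedian(sel(.6,.7,-.1,.2,-.02,.02)[:,2]))
    im2=im['img']; V=cloud(im)
    m=(V[...,0]>.38)&(V[...,0]<.65)&(V[...,1]<-.18)&(V[...,1]>-.47)&(im2.min(-1)>120)
    k,l,s,c=cv2.connectedComponentsWithStats(m.astype(np.uint8))
    for i in range(1,k):
        if s[i,4]>30: 
            vu=np.argwhere(l==i); P=np.array([onz(im,(u,v),.014) for v,u in vu]); rect(P,n+' rod')
E
```

```text
top plate 180 ctr [397.5 300.5] size 7.9 175.7 ang 11.8 pca -78.2 mean [0.3974 0.3008 0.1352]
top bar 309 ctr [476.4 -26.8] size 27.0 187.6 ang 9.0 pca -80.6 mean [ 0.4703 -0.0282  0.134 ]
top base 2957 ctr [499.1 -23.1] size 201.0 200.3 ang 9.3 pca 101.1 mean [ 0.5123 -0.0207  0.0119]
-0.0002898229746146352
top rod 188 ctr [ 513.6 -374.2] size 139.4 17.7 ang 15.4 pca -164.5 mean [ 0.5133 -0.3734  0.014 ]
top rod 189 ctr [ 506.9 -322.4] size 139.3 16.9 ang 20.8 pca -159.2 mean [ 0.5065 -0.3217  0.014 ]
top rod 189 ctr [ 493.6 -265.7] size 139.2 17.1 ang 17.8 pca -162.1 mean [ 0.4936 -0.2651  0.014 ]
scene plate 166 ctr [401.  299.2] size 12.8 173.9 ang 12.3 pca -78.0 mean [0.4008 0.2993 0.1354]
scene bar 212 ctr [477.7 -29.9] size 27.2 190.0 ang 8.7 pca 99.0 mean [ 0.474  -0.0269  0.134 ]
scene base 1532 ctr [495.3 -19.7] size 275.7 246.3 ang 89.6 pca 105.0 mean [ 0.5238 -0.0172  0.0127]
0.0013575864340259595
scene rod 146 ctr [ 513.8 -377.8] size 145.4 26.4 ang 15.7 pca 15.6 mean [ 0.5149 -0.3765  0.014 ]
scene rod 149 ctr [ 506.4 -325.4] size 146.7 26.1 ang 21.6 pca 20.8 mean [ 0.5076 -0.3251  0.014 ]
scene rod 148 ctr [ 494.4 -269.7] size 145.6 23.3 ang 17.9 pca 17.9 mean [ 0.4945 -0.2683  0.014 ]
```

```bash
cat > plan.py <<'E'
from h import *
import sys,json
# usage: plan.py x y z yaw [steps]
def plan(x,y,z,yaw,step=.045,n=None,start=None):
    s=arm.get_state(); p=np.array(s['ee_pos']); r=R.from_euler('xyz',s['orientation'],degrees=True)
    q=np.array([x,y,z]); g=R.from_euler('xyz',[180,0,yaw],degrees=True)
    rv=(r.inv()*g).as_rotvec()
    k=n or int(max(1,np.ceil(np.linalg.norm(q-p)/step),np.ceil(np.degrees(np.linalg.norm(rv))/8)))
    rows=[]
    for i in range(k):
        ri=r*R.from_rotvec(rv*i/k); d=ri.inv().apply((q-p)/k)
        o={a:round(float(v),4) for a,v in zip(('tx','ty','tz','ax','ay','az'),list(d)+list(rv/k)) if abs(v)>4e-4}
        rows.append(o)
    print(k); print(json.dumps(rows))
if __name__=='__main__':
    a=[float(v) for v in sys.argv[1:]]; plan(*a[:4],**({'n':int(a[4])} if len(a)>4 else {}))
E
python3 plan.py 0.43 -0.03 0.33 9.2 14
```

```text
14
[{"tx": -0.0369, "ty": -0.0286, "tz": -0.007, "az": -0.1018}, {"tx": -0.0338, "ty": -0.0322, "tz": -0.007, "az": -0.1018}, {"tx": -0.0304, "ty": -0.0355, "tz": -0.007, "az": -0.1018}, {"tx": -0.0266, "ty": -0.0384, "tz": -0.007, "az": -0.1018}, {"tx": -0.0226, "ty": -0.0409, "tz": -0.007, "az": -0.1018}, {"tx": -0.0183, "ty": -0.043, "tz": -0.007, "az": -0.1018}, {"tx": -0.0138, "ty": -0.0446, "tz": -0.007, "az": -0.1018}, {"tx": -0.0092, "ty": -0.0458, "tz": -0.007, "az": -0.1018}, {"tx": -0.0045, "ty": -0.0465, "tz": -0.007, "az": -0.1018}, {"ty": -0.0467, "tz": -0.007, "az": -0.1018}, {"tx": 0.005, "ty": -0.0465, "tz": -0.007, "az": -0.1018}, {"tx": 0.0097, "ty": -0.0457, "tz": -0.007, "az": -0.1018}, {"tx": 0.0143, "ty": -0.0445, "tz": -0.007, "az": -0.1018}, {"tx": 0.0187, "ty": -0.0428, "tz": -0.007, "az": -0.1018}]
```

drive_tool(
  deltas=[
    {"tx": -0.037, "ty": -0.029, "tz": -0.007, "az": -0.102},
    {"tx": -0.034, "ty": -0.032, "tz": -0.007, "az": -0.102},
    {"tx": -0.03, "ty": -0.036, "tz": -0.007, "az": -0.102},
    {"tx": -0.027, "ty": -0.038, "tz": -0.007, "az": -0.102},
    {"tx": -0.023, "ty": -0.041, "tz": -0.007, "az": -0.102},
    {"tx": -0.018, "ty": -0.043, "tz": -0.007, "az": -0.102},
    {"tx": -0.014, "ty": -0.045, "tz": -0.007, "az": -0.102},
    {"tx": -0.009, "ty": -0.046, "tz": -0.007, "az": -0.102},
    {"tx": -0.005, "ty": -0.046, "tz": -0.007, "az": -0.102},
    {"ty": -0.046, "tz": -0.007, "az": -0.102},
  ],
  fingers=0,
)

```text
invalid input
```

```bash
python3 plan.py 0.43 -0.03 0.33 9.2
```

```text
15
[{"tx": -0.0345, "ty": -0.0267, "tz": -0.0066, "az": -0.095}, {"tx": -0.0318, "ty": -0.0299, "tz": -0.0066, "az": -0.095}, {"tx": -0.0288, "ty": -0.0328, "tz": -0.0066, "az": -0.095}, {"tx": -0.0256, "ty": -0.0353, "tz": -0.0066, "az": -0.095}, {"tx": -0.0221, "ty": -0.0376, "tz": -0.0066, "az": -0.095}, {"tx": -0.0184, "ty": -0.0395, "tz": -0.0066, "az": -0.095}, {"tx": -0.0146, "ty": -0.0411, "tz": -0.0066, "az": -0.095}, {"tx": -0.0106, "ty": -0.0423, "tz": -0.0066, "az": -0.095}, {"tx": -0.0065, "ty": -0.0431, "tz": -0.0066, "az": -0.095}, {"tx": -0.0024, "ty": -0.0435, "tz": -0.0066, "az": -0.095}, {"tx": 0.0017, "ty": -0.0436, "tz": -0.0066, "az": -0.095}, {"tx": 0.0058, "ty": -0.0432, "tz": -0.0066, "az": -0.095}, {"tx": 0.0099, "ty": -0.0425, "tz": -0.0066, "az": -0.095}, {"tx": 0.0139, "ty": -0.0413, "tz": -0.0066, "az": -0.095}, {"tx": 0.0178, "ty": -0.0398, "tz": -0.0066, "az": -0.095}]
```

drive_tool(
  deltas=[
    {"tx": -0.035, "ty": -0.027, "tz": -0.007, "ax": 0, "ay": 0, "az": -0.095},
    {"tx": -0.032, "ty": -0.03, "tz": -0.007, "ax": 0, "ay": 0, "az": -0.095},
    {"tx": -0.029, "ty": -0.033, "tz": -0.007, "ax": 0, "ay": 0, "az": -0.095},
    {"tx": -0.026, "ty": -0.035, "tz": -0.007, "ax": 0, "ay": 0, "az": -0.095},
    {"tx": -0.022, "ty": -0.038, "tz": -0.007, "ax": 0, "ay": 0, "az": -0.095},
    {"tx": -0.018, "ty": -0.04, "tz": -0.007, "ax": 0, "ay": 0, "az": -0.095},
    {"tx": -0.015, "ty": -0.041, "tz": -0.007, "ax": 0, "ay": 0, "az": -0.095},
    {"tx": -0.011, "ty": -0.042, "tz": -0.007, "ax": 0, "ay": 0, "az": -0.095},
    {"tx": -0.007, "ty": -0.043, "tz": -0.007, "ax": 0, "ay": 0, "az": -0.095},
    {"tx": -0.002, "ty": -0.044, "tz": -0.007, "ax": 0, "ay": 0, "az": -0.095},
  ],
)

```text
clock: 2.3
ee_pos: [0.35, -0.2188, 0.3017]
orientation: [-179.8, 0.0, -16.4]
force: [1.2, 0.8, 0.2]
width: 0.0853
```

```bash
sed -i 's/ if abs(v)>4e-4}/}/; s/round(float(v),4)/round(float(v),4)+0.0/' plan.py; python3 plan.py 0.43 -0.03 0.33 9.2
```

```text
5
[{"tx": 0.0047, "ty": -0.0408, "tz": -0.0056, "ax": -0.0005, "ay": -0.0001, "az": -0.0894}, {"tx": 0.0083, "ty": -0.0402, "tz": -0.0056, "ax": -0.0005, "ay": -0.0001, "az": -0.0894}, {"tx": 0.0119, "ty": -0.0393, "tz": -0.0056, "ax": -0.0005, "ay": -0.0001, "az": -0.0894}, {"tx": 0.0153, "ty": -0.0381, "tz": -0.0056, "ax": -0.0005, "ay": -0.0001, "az": -0.0894}, {"tx": 0.0186, "ty": -0.0365, "tz": -0.0056, "ax": -0.0005, "ay": -0.0001, "az": -0.0894}]
```

drive_tool(
  deltas=[
    {"tx": 0.005, "ty": -0.041, "tz": -0.006, "ax": 0, "ay": 0, "az": -0.09},
    {"tx": 0.008, "ty": -0.04, "tz": -0.006, "ax": 0, "ay": 0, "az": -0.09},
    {"tx": 0.012, "ty": -0.039, "tz": -0.006, "ax": 0, "ay": 0, "az": -0.09},
    {"tx": 0.015, "ty": -0.038, "tz": -0.006, "ax": 0, "ay": 0, "az": -0.09},
    {"tx": 0.019, "ty": -0.037, "tz": -0.006, "ax": 0, "ay": 0, "az": -0.09},
    {"tx": 0, "ty": 0, "tz": 0, "ax": 0, "ay": 0, "az": 0},
    {"tx": 0, "ty": 0, "tz": 0, "ax": 0, "ay": 0, "az": 0},
  ],
)

```text
clock: 3.0
ee_pos: [0.4298, -0.0157, 0.3363]
orientation: [180.0, -0.4, 11.1]
force: [-0.3, -0.3, 0.3]
width: 0.0856
```

Run:
```python
from m import *
st()
im=arm.get_image('wrist'); cv2.imwrite('pics/w1.png',im['img']); np.save('pics/w1.npy',im,allow_pickle=True)
f,Rm,t=cam(im); print(f,'campos',-t@Rm,'fwd',Rm[2],'right',Rm[0])
W=cloud(im).reshape(-1,3)
def sel(x0,x1,y0,y1,z0,z1):
    m=(W[:,0]>x0)&(W[:,0]<x1)&(W[:,1]>y0)&(W[:,1]<y1)&(W[:,2]>z0)&(W[:,2]<z1); return W[m]
rect(sel(.33,.6,-.15,.12,.1315,.136),'bar')
rect(sel(.33,.6,-.15,.12,.120,.15),'all')
```

```text
{'clock': 3.0, 'qpos': [-5.5644, -24.9903, 100.9291, 0.1146, 103.6541, -16.59], 'ee_pos': [0.4298, -0.0157, 0.3363], 'orientation': [179.9903, -0.4219, 11.0531], 'force': [-0.3034, -0.2825, 0.3395], 'width': 0.0856}
300.8005516140719 campos [0.41474907 0.05563979 0.47813246] fwd [ 0.06212027 -0.28333699 -0.95700639] right [0.98155689 0.19103634 0.00715451]
bar 1326 ctr [470.  -28.8] size 13.3 182.7 ang 9.2 pca -80.9 mean [ 0.4696 -0.0272  0.1334]
all 1846 ctr [477.3 -30.7] size 27.3 188.9 ang 9.3 pca -80.8 mean [ 0.4701 -0.0253  0.133 ]
```

View pics/w1.png

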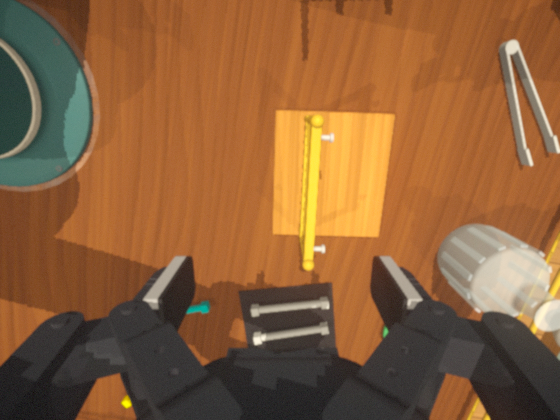

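The crossbar runs from ball (316,120) to ball (308,266), with pin heads at (330,137) and (322,249). The coloured look-alikes and two of the muddlers are also in view.

```bash
cat > stand.py <<'E'
from m import *
im=np.load('pics/w1.npy',allow_pickle=True).item(); W=cloud(im); img=im['img'].astype(int)
Wf=W.reshape(-1,3)
c=np.array([.470,-.0288]); best=None
# balls: yellow px above 136.5
for lo in (.1365,):
  m=(W[...,2]>lo)&(W[...,2]<.15)&(abs(W[...,0]-.47)<.06)&(abs(W[...,1]+.03)<.13)
  k,l,s,_=cv2.connectedComponentsWithStats(m.astype(np.uint8))
  B=[W[l==i].mean(0) for i in range(1,k) if s[i,4]>8]; print('balls',np.round(B,4),[s[i,4] for i in range(1,k)])
for yaw in(9.2,):
  e=np.array([np.cos(np.radians(yaw)),np.sin(np.radians(yaw))]); n=np.array([-e[1],e[0]])
  L=np.stack([(W[...,:2]-c)@e,(W[...,:2]-c)@n],-1)
  m=(W[...,2]>.1315)&(W[...,2]<.1355)&(abs(L[...,1])<.075)&(abs(L[...,0])<.02)
  for a in(-.06,-.03,0,.03,.06):
    q=L[m&(abs(L[...,1]-a)<.01)][:,0]; print(a,'bar x range',np.round(np.percentile(q,[2,98])*1000,1))
  m=(L[...,0]>.008)&(L[...,0]<.03)&(W[...,2]>.112)&(W[...,2]<.134)&(abs(L[...,1])<.1)
  k,l,s,_=cv2.connectedComponentsWithStats(m.astype(np.uint8))
  for i in range(1,k):
    if s[i,4]>5:
      q=L[l==i]*1000; z=W[l==i][:,2]; print('pin',s[i],'x',q[:,0].min(),q[:,0].max(),'y',q[:,1].min(),q[:,1].max(),'z',z.min(),z.max())
      h=q[q[:,0]>q[:,0].max()-4.]; print('  head y',h[:,1].min(),h[:,1].max(),h[:,1].mean())
E
python3 stand.py
```

```text
balls [[ 0.4562  0.0546  0.1391]
 [ 0.4844 -0.118   0.1389]] [np.int32(125), np.int32(80)]
-0.06 bar x range [-5.6  5.6]
-0.03 bar x range [-5.6  5.7]
0 bar x range [-5.5  5.7]
0.03 bar x range [-5.5  5.6]
0.06 bar x range [-5.5  5.7]
pin [322 134  12   9  72] x 8.185598869300208 20.46095503154398 y 62.098715267104936 71.14372652947834 z 0.12325237662844997 0.1308300802435837
  head y 62.098715267104936 71.14372652947834 66.6894759992123
pin [315 245  10   9  62] x 8.459261150316914 20.08047376504542 y -77.3955976358591 -68.10595265669366 z 0.12189239844392871 0.13118605280883922
  head y -77.3955976358591 -68.10595265669366 -72.23451779496455
```

```bash
python3 plan.py 0.4 0.29 0.28 12 9
```

```text
9
[{"tx": 0.0032, "ty": -0.034, "tz": 0.0063, "ax": 0.0, "ay": -0.0008, "az": -0.0019}, {"tx": 0.0033, "ty": -0.034, "tz": 0.0063, "ax": 0.0, "ay": -0.0008, "az": -0.0019}, {"tx": 0.0033, "ty": -0.034, "tz": 0.0063, "ax": 0.0, "ay": -0.0008, "az": -0.0019}, {"tx": 0.0034, "ty": -0.034, "tz": 0.0063, "ax": 0.0, "ay": -0.0008, "az": -0.0019}, {"tx": 0.0035, "ty": -0.034, "tz": 0.0063, "ax": 0.0, "ay": -0.0008, "az": -0.0019}, {"tx": 0.0035, "ty": -0.034, "tz": 0.0063, "ax": 0.0, "ay": -0.0008, "az": -0.0019}, {"tx": 0.0036, "ty": -0.034, "tz": 0.0063, "ax": 0.0, "ay": -0.0008, "az": -0.0019}, {"tx": 0.0037, "ty": -0.034, "tz": 0.0063, "ax": 0.0, "ay": -0.0008, "az": -0.0019}, {"tx": 0.0038, "ty": -0.034, "tz": 0.0063, "ax": 0.0, "ay": -0.0008, "az": -0.0019}]
```

drive_tool(
  deltas=[
    {"tx": 0.001, "ty": -0.034, "tz": 0.002, "ax": 0, "ay": 0, "az": 0},
    {"tx": 0.001, "ty": -0.036, "tz": 0.002, "ax": 0, "ay": 0, "az": 0},
    {"tx": 0.001, "ty": -0.038, "tz": 0.002, "ax": 0, "ay": 0, "az": 0},
    {"tx": 0.001, "ty": -0.038, "tz": 0.002, "ax": 0, "ay": 0, "az": 0},
    {"tx": 0.001, "ty": -0.038, "tz": 0.002, "ax": 0, "ay": 0, "az": 0},
    {"tx": 0.001, "ty": -0.038, "tz": 0.002, "ax": 0, "ay": 0, "az": 0},
    {"tx": 0.001, "ty": -0.038, "tz": 0.002, "ax": 0, "ay": 0, "az": 0},
    {"tx": 0.001, "ty": -0.03, "tz": 0.002, "ax": 0, "ay": 0, "az": 0},
    {"tx": 0, "ty": -0.02, "tz": 0, "ax": 0, "ay": 0, "az": 0},
    {"tx": 0, "ty": 0, "tz": 0, "ax": 0, "ay": 0, "az": 0},
  ],
)

```text
clock: 4.05
ee_pos: [0.382, 0.2891, 0.3182]
orientation: [179.9, -0.5, 9.2]
force: [0.3, -0.4, -0.1]
width: 0.0854
```

```bash
cat > rack.py <<'E'
from m import *
import sys
st()
im=arm.get_image('wrist'); n=sys.argv[1]; cv2.imwrite(f'pics/{n}.png',im['img']); np.save(f'pics/{n}.npy',im,allow_pickle=True)
W=cloud(im).reshape(-1,3)
def sel(x0,x1,y0,y1,z0,z1):
    m=(W[:,0]>x0)&(W[:,0]<x1)&(W[:,1]>y0)&(W[:,1]<y1)&(W[:,2]>z0)&(W[:,2]<z1); return W[m]
rect(sel(.33,.5,.15,.45,.1325,.138),'plate'); rect(sel(.33,.5,.15,.45,.131,.138),'plate')
E
python3 rack.py w2
```

```text
{'clock': 4.05, 'qpos': [34.2395, -18.8, 98.1102, -0.2871, 100.2979, 25.0007], 'ee_pos': [0.382, 0.2891, 0.3182], 'orientation': [179.91, -0.4745, 9.1869], 'force': [0.25, -0.432, -0.1365], 'width': 0.0854}
plate 1151 ctr [399.  296.7] size 8.1 176.2 ang 11.8 pca 101.8 mean [0.3975 0.3034 0.1345]
plate 1165 ctr [399.  296.7] size 8.1 176.2 ang 11.8 pca 101.8 mean [0.3975 0.3034 0.1344]
```

View pics/w2.png

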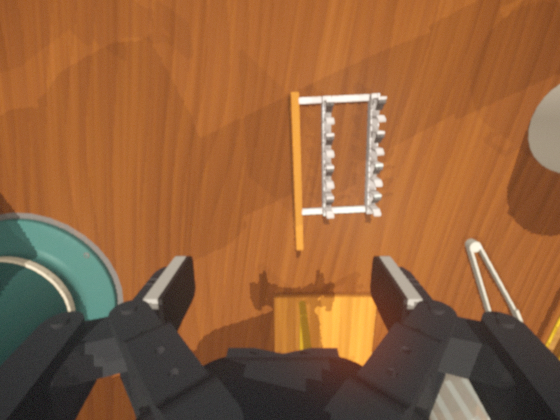

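The rack's plate edge runs from (296,95) to (300,250), with the clips to its right and nothing in the way of the gripper.

```bash
python3 plan.py 0.399 0.2967 0.16 11.8 8
```

```text
8
[{"tx": 0.0021, "ty": -0.0008, "tz": 0.0198, "ax": 0.0003, "ay": -0.001, "az": -0.0057}, {"tx": 0.0021, "ty": -0.0007, "tz": 0.0198, "ax": 0.0003, "ay": -0.001, "az": -0.0057}, {"tx": 0.0021, "ty": -0.0007, "tz": 0.0198, "ax": 0.0003, "ay": -0.001, "az": -0.0057}, {"tx": 0.0022, "ty": -0.0007, "tz": 0.0198, "ax": 0.0003, "ay": -0.001, "az": -0.0057}, {"tx": 0.0022, "ty": -0.0007, "tz": 0.0198, "ax": 0.0003, "ay": -0.001, "az": -0.0057}, {"tx": 0.0022, "ty": -0.0007, "tz": 0.0198, "ax": 0.0003, "ay": -0.001, "az": -0.0057}, {"tx": 0.0022, "ty": -0.0006, "tz": 0.0198, "ax": 0.0003, "ay": -0.001, "az": -0.0057}, {"tx": 0.0022, "ty": -0.0006, "tz": 0.0198, "ax": 0.0003, "ay": -0.001, "az": -0.0057}]
```

drive_tool(
  deltas=[
    {"tx": 0.002, "ty": -0.001, "tz": 0.02, "ax": 0, "ay": -0.001, "az": -0.006},
    {"tx": 0.002, "ty": -0.001, "tz": 0.02, "ax": 0, "ay": -0.001, "az": -0.006},
    {"tx": 0.002, "ty": -0.001, "tz": 0.02, "ax": 0, "ay": -0.001, "az": -0.006},
    {"tx": 0.002, "ty": -0.001, "tz": 0.02, "ax": 0, "ay": -0.001, "az": -0.006},
    {"tx": 0.002, "ty": -0.001, "tz": 0.02, "ax": 0, "ay": -0.001, "az": -0.006},
    {"tx": 0.002, "ty": -0.001, "tz": 0.02, "ax": 0, "ay": -0.001, "az": -0.006},
    {"tx": 0.002, "ty": -0.001, "tz": 0.02, "ax": 0, "ay": -0.001, "az": -0.006},
    {"tx": 0.002, "ty": -0.001, "tz": 0.018, "ax": 0, "ay": -0.001, "az": -0.006},
    {"tx": 0, "ty": 0, "tz": 0, "ax": 0, "ay": 0, "az": 0},
    {"tx": 0, "ty": 0, "tz": 0, "ax": 0, "ay": 0, "az": 0},
  ],
)

```text
clock: 5.1
ee_pos: [0.4048, 0.2833, 0.1568]
orientation: [179.8, -0.3, 10.6]
force: [-0.1, -0.1, 1.1]
width: 0.0853
```

```bash
python3 plan.py 0.399 0.2967 0.109 11.8 5
```

```text
5
[{"tx": -0.0007, "ty": -0.0029, "tz": 0.0096, "ax": 0.0006, "ay": -0.0009, "az": -0.0042}, {"tx": -0.0007, "ty": -0.0029, "tz": 0.0096, "ax": 0.0006, "ay": -0.0009, "az": -0.0042}, {"tx": -0.0007, "ty": -0.0029, "tz": 0.0096, "ax": 0.0006, "ay": -0.0009, "az": -0.0042}, {"tx": -0.0006, "ty": -0.0029, "tz": 0.0096, "ax": 0.0006, "ay": -0.0009, "az": -0.0042}, {"tx": -0.0006, "ty": -0.0029, "tz": 0.0096, "ax": 0.0006, "ay": -0.0009, "az": -0.0042}]
```

drive_tool(
  deltas=[
    {"tx": -0.001, "ty": -0.005, "tz": 0.01, "ax": 0, "ay": -0.001, "az": -0.007},
    {"tx": -0.001, "ty": -0.005, "tz": 0.01, "ax": 0, "ay": -0.001, "az": -0.007},
    {"tx": -0.001, "ty": -0.004, "tz": 0.01, "ax": 0, "ay": -0.001, "az": -0.007},
    {"tx": 0, "ty": 0, "tz": 0, "ax": 0, "ay": 0, "az": 0},
    {"tx": 0, "ty": 0, "tz": 0, "ax": 0, "ay": 0, "az": 0},
    {"tx": 0, "ty": 0, "tz": 0, "ax": 0, "ay": 0, "az": 0},
  ],
)

```text
clock: 5.7
ee_pos: [0.3997, 0.2972, 0.1268]
orientation: [179.9, -0.2, 11.8]
force: [-0.1, -0.4, -0.1]
width: 0.0853
```

```bash
python3 plan.py 0.399 0.2967 0.109 11.8 3
```

```text
3
[{"tx": -0.0003, "ty": 0.0001, "tz": 0.0059, "ax": 0.0007, "ay": -0.0014, "az": 0.0003}, {"tx": -0.0003, "ty": 0.0001, "tz": 0.0059, "ax": 0.0007, "ay": -0.0014, "az": 0.0003}, {"tx": -0.0003, "ty": 0.0001, "tz": 0.0059, "ax": 0.0007, "ay": -0.0014, "az": 0.0003}]
```

drive_tool(
  deltas=[
    {"tx": 0, "ty": 0, "tz": 0.006, "ax": 0, "ay": -0.002, "az": 0},
    {"tx": 0, "ty": 0, "tz": 0.006, "ax": 0, "ay": -0.002, "az": 0},
    {"tx": 0, "ty": 0, "tz": 0.006, "ax": 0, "ay": 0, "az": 0},
    {"tx": 0, "ty": 0, "tz": 0, "ax": 0, "ay": 0, "az": 0},
    {"tx": 0, "ty": 0, "tz": 0, "ax": 0, "ay": 0, "az": 0},
  ],
)

```text
clock: 6.2
ee_pos: [0.3999, 0.2972, 0.1076]
orientation: [179.9, -0.0, 11.8]
force: [-0.1, -0.2, -0.2]
width: 0.0853
```

drive_tool(
  deltas=[
    {"tx": 0, "ty": 0, "tz": 0, "ax": 0, "ay": 0, "az": 0},
    {"tx": 0, "ty": 0, "tz": 0, "ax": 0, "ay": 0, "az": 0},
    {"tx": 0, "ty": 0, "tz": 0, "ax": 0, "ay": 0, "az": 0},
    {"tx": 0, "ty": 0, "tz": 0, "ax": 0, "ay": 0, "az": 0},
    {"tx": 0, "ty": 0, "tz": 0, "ax": 0, "ay": 0, "az": 0},
    {"tx": 0, "ty": 0, "tz": 0, "ax": 0, "ay": 0, "az": 0},
    {"tx": 0, "ty": 0, "tz": 0, "ax": 0, "ay": 0, "az": 0},
    {"tx": 0, "ty": 0, "tz": 0, "ax": 0, "ay": 0, "az": 0},
  ],
  fingers=255,
)

```text
clock: 7.0
ee_pos: [0.4002, 0.2973, 0.1084]
orientation: [179.9, -0.1, 11.8]
force: [0.2, -0.9, -0.3]
width: 0.0071
```

drive_tool(
  deltas=[
    {"tx": 0, "ty": 0, "tz": -0.01, "ax": 0, "ay": 0, "az": 0},
    {"tx": 0, "ty": 0, "tz": -0.015, "ax": 0, "ay": 0, "az": 0},
    {"tx": 0, "ty": 0, "tz": -0.02, "ax": 0, "ay": 0, "az": 0},
    {"tx": 0, "ty": 0, "tz": -0.025, "ax": 0, "ay": 0, "az": 0},
    {"tx": 0, "ty": 0, "tz": -0.025, "ax": 0, "ay": 0, "az": 0},
    {"tx": 0, "ty": 0, "tz": -0.025, "ax": 0, "ay": 0, "az": 0},
    {"tx": 0, "ty": 0, "tz": -0.02, "ax": 0, "ay": 0, "az": 0},
    {"tx": 0, "ty": 0, "tz": -0.012, "ax": 0, "ay": 0, "az": 0},
    {"tx": 0, "ty": 0, "tz": -0.005, "ax": 0, "ay": 0, "az": 0},
    {"tx": 0, "ty": 0, "tz": 0, "ax": 0, "ay": 0, "az": 0},
  ],
)

```text
clock: 8.0
ee_pos: [0.3984, 0.2965, 0.2771]
orientation: [179.9, 0.1, 11.8]
force: [-1.6, 0.3, -5.2]
width: 0.0067
```

```bash
python3 - <<'E'
from m import *
st()
im=arm.get_image('wrist'); W=cloud(im); z=W[...,2]
s=arm.get_state(); p=np.array(s['ee_pos'])
m=(z>p[2]+.005)&(z<p[2]+.05)&(abs(W[...,0]-p[0])<.06)&(W[...,1]>p[1]+.03)&(W[...,1]<p[1]+.12)
P=W[m]; print(len(P),np.percentile(P[:,2],[0,50,90,98,100]))
T=P[P[:,2]>np.percentile(P[:,2],98)-.004]; rect(T,'top')
im=arm.get_image('scene'); cv2.imwrite('pics/s3.png',cv2.resize(im['img'][120:330,220:500],None,fx=2.8,fy=2.8))
E
python3 plan.py 0.5155 -0.0244 .265 9.25
```

```text
{'clock': 8.0, 'qpos': [33.7723, -16.3094, 99.9304, -0.1013, 96.4739, 21.9319], 'ee_pos': [0.3984, 0.2965, 0.2771], 'orientation': [179.8711, 0.0504, 11.829], 'force': [-1.5725, 0.3259, -5.1765], 'width': 0.0067}
3211 [0.30091434 0.30301687 0.30382541 0.30432112 0.30515361]
top 3211 ctr [386.2 354.4] size 8.0 58.3 ang 11.9 pca 101.9 mean [0.3857 0.3567 0.303 ]
8
[{"tx": 0.0061, "ty": 0.0422, "tz": 0.0015, "ax": 0.0004, "ay": 0.0003, "az": 0.0056}, {"tx": 0.0064, "ty": 0.0422, "tz": 0.0015, "ax": 0.0004, "ay": 0.0003, "az": 0.0056}, {"tx": 0.0066, "ty": 0.0422, "tz": 0.0014, "ax": 0.0004, "ay": 0.0003, "az": 0.0056}, {"tx": 0.0069, "ty": 0.0421, "tz": 0.0014, "ax": 0.0004, "ay": 0.0003, "az": 0.0056}, {"tx": 0.0071, "ty": 0.0421, "tz": 0.0014, "ax": 0.0004, "ay": 0.0003, "az": 0.0056}, {"tx": 0.0073, "ty": 0.0421, "tz": 0.0014, "ax": 0.0004, "ay": 0.0003, "az": 0.0056}, {"tx": 0.0076, "ty": 0.042, "tz": 0.0014, "ax": 0.0004, "ay": 0.0003, "az": 0.0056}, {"tx": 0.0078, "ty": 0.042, "tz": 0.0014, "ax": 0.0004, "ay": 0.0003, "az": 0.0056}]
```

View pics/s3.png

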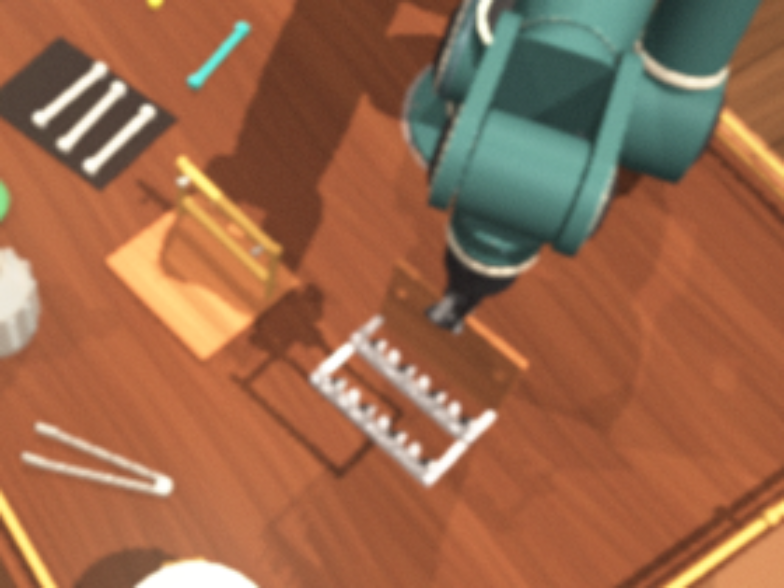

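The rack hangs level in the grip (plate top from (400,265) to (525,365)) and the muddlers are unmoved.

drive_tool(
  deltas=[
    {"tx": 0.006, "ty": 0.03, "tz": 0.001, "ax": 0, "ay": 0, "az": 0.005},
    {"tx": 0.006, "ty": 0.035, "tz": 0.001, "ax": 0, "ay": 0, "az": 0.005},
    {"tx": 0.007, "ty": 0.035, "tz": 0.001, "ax": 0, "ay": 0, "az": 0.005},
    {"tx": 0.007, "ty": 0.035, "tz": 0.001, "ax": 0, "ay": 0, "az": 0.005},
    {"tx": 0.007, "ty": 0.035, "tz": 0.001, "ax": 0, "ay": 0, "az": 0.005},
    {"tx": 0.007, "ty": 0.035, "tz": 0.001, "ax": 0, "ay": 0, "az": 0.005},
    {"tx": 0.007, "ty": 0.035, "tz": 0.001, "ax": 0, "ay": 0, "az": 0.005},
    {"tx": 0.007, "ty": 0.035, "tz": 0.001, "ax": 0, "ay": 0, "az": 0.005},
    {"tx": 0.006, "ty": 0.02, "tz": 0, "ax": 0, "ay": 0, "az": 0},
    {"tx": 0, "ty": 0, "tz": 0, "ax": 0, "ay": 0, "az": 0},
  ],
)

```text
clock: 9.1
ee_pos: [0.5125, 0.0062, 0.2551]
orientation: [179.8, 1.1, 9.6]
force: [0.1, 0.2, -5.4]
width: 0.0069
```

```bash
python3 plan.py 0.5155 -0.0244 .2 9.25 6
```

```text
6
[{"tx": -0.0002, "ty": 0.0051, "tz": 0.0092, "ax": 0.0006, "ay": 0.0032, "az": 0.0011}, {"tx": -0.0002, "ty": 0.0051, "tz": 0.0092, "ax": 0.0006, "ay": 0.0032, "az": 0.0011}, {"tx": -0.0002, "ty": 0.0051, "tz": 0.0092, "ax": 0.0006, "ay": 0.0032, "az": 0.0011}, {"tx": -0.0003, "ty": 0.0051, "tz": 0.0092, "ax": 0.0006, "ay": 0.0032, "az": 0.0011}, {"tx": -0.0003, "ty": 0.0051, "tz": 0.0092, "ax": 0.0006, "ay": 0.0032, "az": 0.0011}, {"tx": -0.0003, "ty": 0.0051, "tz": 0.0092, "ax": 0.0006, "ay": 0.0032, "az": 0.0011}]
```

drive_tool(
  deltas=[
    {"tx": 0.0, "ty": 0.008, "tz": 0, "ax": 0, "ay": 0.004, "az": 0.001},
    {"tx": 0.0, "ty": 0.008, "tz": 0, "ax": 0, "ay": 0.004, "az": 0.001},
    {"tx": 0.0, "ty": 0.007, "tz": 0, "ax": 0, "ay": 0.004, "az": 0.001},
    {"tx": 0.0, "ty": 0.005, "tz": 0.005, "ax": 0, "ay": 0.004, "az": 0.001},
    {"tx": 0, "ty": 0, "tz": 0.01, "ax": 0, "ay": 0, "az": 0},
    {"tx": 0, "ty": 0, "tz": 0.01, "ax": 0, "ay": 0, "az": 0},
    {"tx": 0, "ty": 0, "tz": 0, "ax": 0, "ay": 0, "az": 0},
    {"tx": 0, "ty": 0, "tz": 0, "ax": 0, "ay": 0, "az": 0},
  ],
)

```text
clock: 9.9
ee_pos: [0.5159, -0.0219, 0.225]
orientation: [179.9, 0.3, 9.5]
force: [0.7, 1.4, -4.2]
width: 0.007
```

```bash
python3 plan.py 0.5155 -0.0244 .146 9.25 6
```

```text
6
[{"tx": -0.0001, "ty": 0.0004, "tz": 0.0132, "ax": 0.0004, "ay": 0.0009, "az": 0.0007}, {"tx": -0.0001, "ty": 0.0004, "tz": 0.0132, "ax": 0.0004, "ay": 0.0009, "az": 0.0007}, {"tx": -0.0001, "ty": 0.0004, "tz": 0.0132, "ax": 0.0004, "ay": 0.0009, "az": 0.0007}, {"tx": -0.0001, "ty": 0.0004, "tz": 0.0132, "ax": 0.0004, "ay": 0.0009, "az": 0.0007}, {"tx": -0.0001, "ty": 0.0004, "tz": 0.0132, "ax": 0.0004, "ay": 0.0009, "az": 0.0007}, {"tx": -0.0001, "ty": 0.0004, "tz": 0.0132, "ax": 0.0004, "ay": 0.0009, "az": 0.0007}]
```

drive_tool(
  deltas=[
    {"tx": 0, "ty": 0.001, "tz": 0.012, "ax": 0, "ay": 0.001, "az": 0.001},
    {"tx": 0, "ty": 0.001, "tz": 0.014, "ax": 0, "ay": 0.001, "az": 0.001},
    {"tx": 0, "ty": 0.001, "tz": 0.014, "ax": 0, "ay": 0.001, "az": 0.001},
    {"tx": 0, "ty": 0, "tz": 0.012, "ax": 0, "ay": 0.001, "az": 0.001},
    {"tx": 0, "ty": 0, "tz": 0.01, "ax": 0, "ay": 0.001, "az": 0},
    {"tx": 0, "ty": 0, "tz": 0.006, "ax": 0, "ay": 0, "az": 0},
    {"tx": 0, "ty": 0, "tz": 0, "ax": 0, "ay": 0, "az": 0},
    {"tx": 0, "ty": 0, "tz": 0, "ax": 0, "ay": 0, "az": 0},
  ],
)

```text
clock: 10.7
ee_pos: [0.5158, -0.0249, 0.15]
orientation: [179.9, 0.1, 9.3]
force: [-0.1, -0.1, -3.9]
width: 0.0067
```

```bash
cat > chk.py <<'E'
from m import *
import sys
s=st(); im=arm.get_image('wrist'); W=cloud(im); z=W[...,2]; p=np.array(s['ee_pos'])
np.save('pics/chk.npy',im,allow_pickle=True)
m=(z>p[2]+.021)&(z<p[2]+.032)&(abs(W[...,0]-p[0])<.06)&(W[...,1]>p[1]+.025)&(W[...,1]<p[1]+.12)
rect(W[m],'plate'); 
(c,(w,h),a)=cv2.minAreaRect(W[m][:,:2].astype(np.float32)*1000)
th=np.radians(a if w<h else a-90); e=np.array([np.cos(th),np.sin(th)]); n=np.array([-e[1],e[0]])
end=np.array(c)/1000+n*max(w,h)/2000; g=end-.088*n
S=np.array([.4760,-.0308]); y=np.radians(9.25); E=np.array([np.cos(y),np.sin(y)]); N=np.array([-E[1],E[0]])
print('yaw',np.degrees(th),'grip',g,'in stand frame x,y mm',(g-S)@E*1000,(g-S)@N*1000,' TCP in stand',(p[:2]-S)@E*1000,(p[:2]-S)@N*1000)
m=(z>.1365)&(z<.15)&(abs(W[...,0]-.456)<.012)&(abs(W[...,1]-.0546)<.02); print('ball+y',m.sum(),W[m].mean(0) if m.any() else '')
E
python3 chk.py
```

```text
{'clock': 10.7, 'qpos': [-5.5249, -11.5034, 107.7488, -0.1244, 83.818, -14.7676], 'ee_pos': [0.5158, -0.0249, 0.15], 'orientation': [179.8966, 0.0928, 9.2561], 'force': [-0.142, -0.0743, -3.9355], 'width': 0.0067}
plate 3478 ctr [506.8  30.9] size 8.0 63.4 ang 9.2 pca 99.2 mean [0.5063 0.0336 0.1762]
yaw 9.20353889465332 grip [ 0.51579006 -0.02466621] in stand frame x,y mm 40.258604809959984 -0.3419247186206995  TCP in stand 40.197251423077 -0.5662006891811877
ball+y 653 [0.45743204 0.05501187 0.13906192]
```

drive_tool(
  deltas=[
    {"tx": -0.002, "ty": 0, "tz": 0.003, "ax": 0, "ay": 0, "az": 0},
    {"tx": -0.005, "ty": 0, "tz": 0.0015, "ax": 0, "ay": 0, "az": 0},
    {"tx": -0.005, "ty": 0, "tz": 0, "ax": 0, "ay": 0, "az": 0},
    {"tx": -0.004, "ty": 0, "tz": 0, "ax": 0, "ay": 0, "az": 0},
    {"tx": 0, "ty": 0, "tz": 0, "ax": 0, "ay": 0, "az": 0},
    {"tx": 0, "ty": 0, "tz": 0, "ax": 0, "ay": 0, "az": 0},
  ],
)

```text
clock: 11.35
ee_pos: [0.4989, -0.0278, 0.1469]
orientation: [179.9, -0.1, 9.3]
force: [0.2, -0.2, -5.2]
width: 0.0068
```

```bash
python3 chk.py
```

```text
{'clock': 11.35, 'qpos': [-6.0419, -13.7635, 109.9238, -0.1292, 83.7442, -15.2845], 'ee_pos': [0.4989, -0.0278, 0.1469], 'orientation': [179.8509, -0.0583, 9.2566], 'force': [0.1976, -0.1945, -5.1574], 'width': 0.0068}
plate 3467 ctr [489.9  28. ] size 8.1 63.5 ang 9.2 pca 99.2 mean [0.4894 0.0307 0.1731]
yaw 9.200623512268066 grip [ 0.4988829  -0.02748802] in stand frame x,y mm 23.11771690071129 -0.40933934045980197  TCP in stand 23.12048158878859 -0.7468007123810113
ball+y 681 [0.45705513 0.05488088 0.13906298]
```

drive_tool(
  deltas=[
    {"tx": 0, "ty": -0.0005, "tz": 0.0013, "ax": 0, "ay": 0, "az": 0},
    {"tx": -0.003, "ty": 0, "tz": 0, "ax": 0, "ay": 0, "az": 0},
    {"tx": -0.003, "ty": 0, "tz": 0, "ax": 0, "ay": 0, "az": 0},
    {"tx": -0.003, "ty": 0, "tz": 0, "ax": 0, "ay": 0, "az": 0},
    {"tx": 0, "ty": 0, "tz": 0, "ax": 0, "ay": 0, "az": 0},
    {"tx": 0, "ty": 0, "tz": 0, "ax": 0, "ay": 0, "az": 0},
  ],
)

```text
clock: 12.0
ee_pos: [0.4894, -0.0288, 0.1455]
orientation: [179.9, -0.0, 9.3]
force: [-0.1, 0.5, -4.4]
width: 0.0068
```

```bash
python3 chk.py
```

```text
{'clock': 12.0, 'qpos': [-6.274, -15.0167, 111.0764, -0.1275, 83.8538, -15.5258], 'ee_pos': [0.4894, -0.0288, 0.1455], 'orientation': [179.8547, -0.0493, 9.2654], 'force': [-0.0776, 0.4888, -4.4432], 'width': 0.0068}
plate 3478 ctr [480.3  27. ] size 8.1 63.3 ang 9.2 pca 99.2 mean [0.4798 0.0297 0.1716]
yaw 9.226362228393555 grip [ 0.48932123 -0.0285884 ] in stand frame x,y mm 13.503504201312266 0.041548553588981456  TCP in stand 13.503472736536215 -0.16430488670308788
ball+y 689 [0.45682799 0.05485637 0.13901519]
```

drive_tool(
  deltas=[
    {"tx": -0.003, "ty": 0, "tz": 0, "ax": 0, "ay": 0, "az": 0},
    {"tx": -0.003, "ty": 0, "tz": 0, "ax": 0, "ay": 0, "az": 0},
    {"tx": -0.002, "ty": 0, "tz": 0, "ax": 0, "ay": 0, "az": 0},
    {"tx": 0, "ty": 0, "tz": 0, "ax": 0, "ay": 0, "az": 0},
    {"tx": 0, "ty": 0, "tz": 0, "ax": 0, "ay": 0, "az": 0},
  ],
)

```text
clock: 12.55
ee_pos: [0.4808, -0.0302, 0.1455]
orientation: [179.9, -0.1, 9.3]
force: [0.2, 0.4, -4.7]
width: 0.0068
```

```bash
python3 chk.py
```

```text
{'clock': 12.55, 'qpos': [-6.5496, -16.1943, 112.0132, -0.1278, 84.0907, -15.8046], 'ee_pos': [0.4808, -0.0302, 0.1455], 'orientation': [179.8531, -0.0523, 9.2681], 'force': [0.2226, 0.4042, -4.6686], 'width': 0.0068}
plate 3477 ctr [471.7  25.7] size 8.0 63.3 ang 9.1 pca 99.2 mean [0.4713 0.0283 0.1716]
yaw 9.127032279968262 grip [ 0.48065759 -0.02997593] in stand frame x,y mm 4.729493009373109 0.0646846535359266  TCP in stand 4.832471983964941 -0.15921420191245012
ball+y 647 [0.45633406 0.0547132  0.13912709]
```

drive_tool(
  deltas=[
    {"tx": 0, "ty": 0, "tz": 0.002, "ax": 0, "ay": 0, "az": 0},
    {"tx": 0, "ty": 0, "tz": 0.002, "ax": 0, "ay": 0, "az": 0},
    {"tx": 0, "ty": 0, "tz": 0.001, "ax": 0, "ay": 0, "az": 0},
    {"tx": 0, "ty": 0, "tz": 0, "ax": 0, "ay": 0, "az": 0},
    {"tx": 0, "ty": 0, "tz": 0, "ax": 0, "ay": 0, "az": 0},
  ],
)

```text
clock: 13.1
ee_pos: [0.4811, -0.0301, 0.1403]
orientation: [179.9, -0.1, 9.3]
force: [-0.2, 0.3, -3.2]
width: 0.0069
```

drive_tool(
  deltas=[
    {"tx": 0, "ty": 0, "tz": 0.0007, "ax": 0, "ay": 0, "az": 0},
    {"tx": 0, "ty": 0, "tz": 0, "ax": 0, "ay": 0, "az": 0},
  ],
)

```text
clock: 13.3
ee_pos: [0.4812, -0.0302, 0.1403]
orientation: [179.8, -0.1, 9.3]
force: [-1.2, 0.5, -3.4]
width: 0.0072
```

drive_tool(
  deltas=[
    {"tx": 0, "ty": 0, "tz": 0, "ax": 0, "ay": 0, "az": 0},
    {"tx": 0, "ty": 0, "tz": 0, "ax": 0, "ay": 0, "az": 0},
    {"tx": 0, "ty": 0, "tz": 0, "ax": 0, "ay": 0, "az": 0},
    {"tx": 0, "ty": 0, "tz": 0, "ax": 0, "ay": 0, "az": 0},
    {"tx": 0, "ty": 0, "tz": 0, "ax": 0, "ay": 0, "az": 0},
    {"tx": 0, "ty": 0, "tz": -0.01, "ax": 0, "ay": 0, "az": 0},
    {"tx": 0, "ty": 0, "tz": -0.03, "ax": 0, "ay": 0, "az": 0},
    {"tx": 0, "ty": 0, "tz": -0.04, "ax": 0, "ay": 0, "az": 0},
    {"tx": 0, "ty": 0, "tz": -0.04, "ax": 0, "ay": 0, "az": 0},
  ],
  fingers=0,
)

```text
clock: 14.2
ee_pos: [0.4795, -0.0297, 0.2612]
orientation: [179.9, 0.2, 9.3]
force: [1.0, 0.3, -0.4]
width: 0.0849
```

```bash
python3 plan.py 0.41 -0.01 .33 9.25 3
```

```text
3
[{"tx": -0.0219, "ty": -0.0102, "tz": -0.0228, "ax": 0.0003, "ay": 0.0013, "az": 0.0001}, {"tx": -0.0219, "ty": -0.0102, "tz": -0.0229, "ax": 0.0003, "ay": 0.0013, "az": 0.0001}, {"tx": -0.0218, "ty": -0.0102, "tz": -0.0229, "ax": 0.0003, "ay": 0.0013, "az": 0.0001}]
```

drive_tool(
  deltas=[
    {"tx": -0.005, "ty": -0.012, "tz": -0.023, "ax": 0, "ay": 0.001, "az": 0},
    {"tx": -0.005, "ty": -0.012, "tz": -0.023, "ax": 0, "ay": 0.001, "az": 0},
    {"tx": 0, "ty": -0.01, "tz": -0.023, "ax": 0, "ay": 0.001, "az": 0},
    {"tx": 0, "ty": 0, "tz": 0, "ax": 0, "ay": 0, "az": 0},
    {"tx": 0, "ty": 0, "tz": 0, "ax": 0, "ay": 0, "az": 0},
  ],
)

```text
clock: 14.7
ee_pos: [0.4638, 0.0032, 0.3431]
orientation: [179.8, -0.6, 9.2]
force: [-0.2, -0.3, -0.5]
width: 0.0854
```

```bash
cat > hung.py <<'E'
from m import *
import sys
st(); im=arm.get_image('wrist'); cv2.imwrite(f'pics/{sys.argv[1]}.png',im['img']); np.save('pics/hung.npy',im,allow_pickle=True)
W=cloud(im); z=W[...,2]
S=np.array([.4760,-.0308]); y=np.radians(9.25); E=np.array([np.cos(y),np.sin(y)]); N=np.array([-E[1],E[0]])
L=np.stack([(W[...,:2]-S)@E,(W[...,:2]-S)@N],-1)
m=(z>.155)&(z<.175)&(abs(L[...,0])<.03)&(abs(L[...,1])<.1)
P=np.column_stack([L[m]*1000,z[m]*1000]); print(len(P)); 
q=P[P[:,2]>np.median(P[:,2])-2]; rect(np.column_stack([q[:,:2]/1000,q[:,2]]),'top in stand mm')
for a in(-80,-40,0,40,80):
    b=q[abs(q[:,1]-a)<8]; print(a,len(b),np.round(np.median(b,0),1) if len(b) else '')
E
python3 hung.py w4
```

```text
{'clock': 14.7, 'qpos': [-2.7075, -20.6554, 97.213, -0.0777, 102.8416, -11.9699], 'ee_pos': [0.4638, 0.0032, 0.3431], 'orientation': [179.8014, -0.5721, 9.2457], 'force': [-0.1954, -0.3473, -0.5144], 'width': 0.0854}
1151
top in stand mm 1095 ctr [ 6.4 -0.3] size 176.5 8.0 ang 89.9 pca -90.2 mean [6.400000e-03 5.600000e-03 1.662601e+02]
-80 80 [  6.5 -79.9 166.4]
-40 88 [  6.1 -39.5 166.3]
0 108 [  6.3  -0.3 166.2]
40 99 [  6.5  39.7 166.4]
80 124 [  7.1  79.8 166.1]
```

View pics/w4.png

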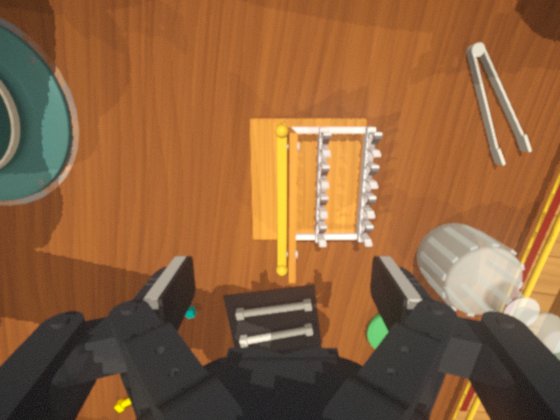

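The rack is on both pins: plate (290,133)–(292,282) against the bar (282,130)–(281,270), with the top at 166 mm and level. Next I go to the mat to measure the muddlers.

```bash
python3 plan.py 0.51 -0.31 .30 -72 11
python3 - <<'E'
from m import *
im=np.load('pics/hung.npy',allow_pickle=True).item(); W=cloud(im); z=W[...,2]
S=np.array([.4760,-.0308]); y=np.radians(9.25); E=np.array([np.cos(y),np.sin(y)]); N=np.array([-E[1],E[0]])
L=np.stack([(W[...,:2]-S)@E,(W[...,:2]-S)@N],-1)*1000
for lo,hi in((15,40),(40,50),(50,62),(62,80),(100,115),(115,135),(135,150)):
  m=(L[...,0]>lo)&(L[...,0]<hi)&(abs(L[...,1])<100)&(z>.02)&(z<.12); print(lo,hi,m.sum(),np.round(np.percentile(z[m]*1000,[5,50,90,98]),1) if m.any() else '')
t=np.load('pics/top0.npy',allow_pickle=True).item(); V=cloud(t).reshape(-1,3)
m=(V[:,2]>.05)&(abs(V[:,0]-.77)<.12)&(abs(V[:,1]+.1)<.12); rect(V[m],'dec')
E
```

```text
11
[{"tx": -0.0005, "ty": 0.0288, "tz": 0.004, "ax": -0.0004, "ay": -0.001, "az": 0.1289}, {"tx": 0.0032, "ty": 0.0286, "tz": 0.004, "ax": -0.0004, "ay": -0.001, "az": 0.1289}, {"tx": 0.0069, "ty": 0.0279, "tz": 0.004, "ax": -0.0004, "ay": -0.001, "az": 0.1289}, {"tx": 0.0104, "ty": 0.0268, "tz": 0.004, "ax": -0.0004, "ay": -0.001, "az": 0.1289}, {"tx": 0.0138, "ty": 0.0252, "tz": 0.004, "ax": -0.0004, "ay": -0.001, "az": 0.1289}, {"tx": 0.0169, "ty": 0.0233, "tz": 0.004, "ax": -0.0004, "ay": -0.001, "az": 0.1289}, {"tx": 0.0198, "ty": 0.0209, "tz": 0.004, "ax": -0.0004, "ay": -0.001, "az": 0.1289}, {"tx": 0.0223, "ty": 0.0182, "tz": 0.004, "ax": -0.0004, "ay": -0.001, "az": 0.1289}, {"tx": 0.0245, "ty": 0.0151, "tz": 0.004, "ax": -0.0004, "ay": -0.001, "az": 0.1289}, {"tx": 0.0262, "ty": 0.0119, "tz": 0.004, "ax": -0.0004, "ay": -0.001, "az": 0.1289}, {"tx": 0.0275, "ty": 0.0084, "tz": 0.0039, "ax": -0.0004, "ay": -0.001, "az": 0.1289}]
15 40 166 [33.5 36.9 38.1 38.7]
40 50 380 [33.4 44.2 53.7 68.8]
50 62 982 [47.9 67.6 78.4 80.5]
62 80 119 [33.3 36.3 37.4 38.1]
100 115 106 [33.9 35.6 36.7 37.4]
115 135 1698 [35.  51.3 76.7 79. ]
135 150 0 
dec 1335 ctr [ 782.3 -106.9] size 118.6 118.2 ang 18.5 pca 78.1 mean [ 0.7676 -0.1043  0.1274]
```

drive_tool(
  deltas=[
    {"tx": -0.001, "ty": 0.029, "tz": 0.002, "ax": 0, "ay": -0.001, "az": 0.129},
    {"tx": 0.003, "ty": 0.029, "tz": 0.002, "ax": 0, "ay": -0.001, "az": 0.129},
    {"tx": 0.007, "ty": 0.028, "tz": 0.002, "ax": 0, "ay": -0.001, "az": 0.129},
    {"tx": 0.01, "ty": 0.027, "tz": 0.002, "ax": 0, "ay": -0.001, "az": 0.129},
    {"tx": 0.014, "ty": 0.025, "tz": 0.002, "ax": 0, "ay": -0.001, "az": 0.129},
    {"tx": 0.017, "ty": 0.023, "tz": 0.004, "ax": 0, "ay": -0.001, "az": 0.129},
    {"tx": 0.02, "ty": 0.021, "tz": 0.004, "ax": 0, "ay": -0.001, "az": 0.129},
    {"tx": 0.022, "ty": 0.018, "tz": 0.004, "ax": 0, "ay": -0.001, "az": 0.129},
    {"tx": 0.025, "ty": 0.015, "tz": 0.004, "ax": 0, "ay": -0.001, "az": 0.129},
    {"tx": 0.026, "ty": 0.012, "tz": 0.004, "ax": 0, "ay": -0.001, "az": 0.129},
  ],
)

```text
clock: 15.75
ee_pos: [0.4978, -0.2943, 0.3028]
orientation: [179.7, 0.6, -67.4]
force: [0.8, 1.2, 0.0]
width: 0.0854
```

```bash
python3 plan.py 0.51 -0.31 .27 -72 4
```

```text
4
[{"tx": 0.0049, "ty": -0.0014, "tz": 0.0081, "ax": 0.0013, "ay": 0.0026, "az": 0.0199}, {"tx": 0.0048, "ty": -0.0014, "tz": 0.0082, "ax": 0.0013, "ay": 0.0026, "az": 0.0199}, {"tx": 0.0048, "ty": -0.0015, "tz": 0.0082, "ax": 0.0013, "ay": 0.0026, "az": 0.0199}, {"tx": 0.0047, "ty": -0.0016, "tz": 0.0082, "ax": 0.0013, "ay": 0.0026, "az": 0.0199}]
```

Settle, then measure.

drive_tool(
  deltas=[
    {"tx": 0, "ty": -0.001, "tz": 0.008, "ax": 0.001, "ay": 0.003, "az": 0.01},
    {"tx": 0, "ty": -0.001, "tz": 0.008, "ax": 0.001, "ay": 0.003, "az": 0.01},
    {"tx": 0, "ty": 0, "tz": 0.008, "ax": 0.001, "ay": 0.003, "az": 0},
    {"tx": 0, "ty": 0, "tz": 0, "ax": 0, "ay": 0, "az": 0},
    {"tx": 0, "ty": 0, "tz": 0, "ax": 0, "ay": 0, "az": 0},
  ],
)

```text
clock: 16.25
ee_pos: [0.4981, -0.2953, 0.2725]
orientation: [179.7, 0.4, -68.9]
force: [0.6, 0.6, -0.4]
width: 0.0853
```

```bash
cat > rods.py <<'E'
from m import *
import sys
st(); im=arm.get_image('wrist'); cv2.imwrite(f'pics/{sys.argv[1]}.png',im['img'])
W=cloud(im); g=im['img'].astype(int); v,u=np.mgrid[0:420,0:560]
m=(g.min(-1)>110)&(g.max(-1)-g.min(-1)<60)&(W[...,2]<.03)&(W[...,2]>.004)
k,l,s,_=cv2.connectedComponentsWithStats(m.astype(np.uint8),connectivity=8)
for i in range(1,k):
    if s[i,4]>300:
        vu=np.argwhere(l==i); P=np.array([onz(im,(b,a),.014) for a,b in vu]); rect(P,'rod '+str(s[i,:4]))
E
python3 rods.py w5
```

```text
{'clock': 16.25, 'qpos': [-33.1539, -5.4696, 91.0196, -0.0699, 94.9346, 35.7204], 'ee_pos': [0.4981, -0.2953, 0.2725], 'orientation': [179.6605, 0.3528, -68.881], 'force': [0.5518, 0.5656, -0.3744], 'width': 0.0853}
rod [258 111  16 105] 994 ctr [ 494.  -271.6] size 140.2 15.7 ang 18.0 pca -162.2 mean [ 0.4981 -0.2701  0.014 ]
rod [301 117  15 104] 996 ctr [ 507.4 -327.7] size 139.9 15.8 ang 21.0 pca -159.1 mean [ 0.5109 -0.326   0.014 ]
rod [331 127  29 102] 999 ctr [ 513.8 -378.8] size 140.6 18.2 ang 15.4 pca -164.6 mean [ 0.5175 -0.3777  0.014 ]
```

View pics/w5.png

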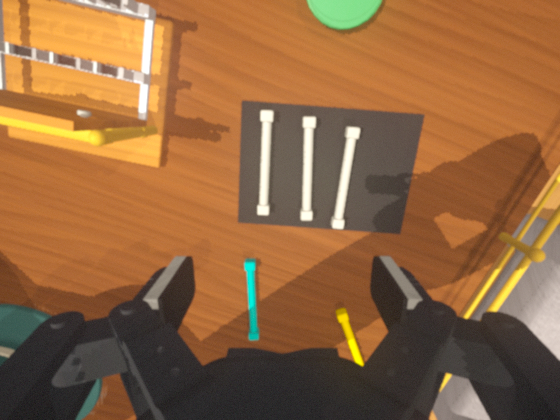

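The view shows three steel muddlers on the mat at (265,162), (307,168) and (345,178). The turquoise and yellow look-alikes lie below.

```bash
python3 plan.py 0.494 -0.2716 .08 -72 7
```

```text
7
[{"tx": -0.0032, "ty": -0.0008, "tz": 0.0275, "ax": 0.0009, "ay": 0.0009, "az": 0.0078}, {"tx": -0.0032, "ty": -0.0008, "tz": 0.0275, "ax": 0.0009, "ay": 0.0009, "az": 0.0078}, {"tx": -0.0033, "ty": -0.0007, "tz": 0.0275, "ax": 0.0009, "ay": 0.0009, "az": 0.0078}, {"tx": -0.0033, "ty": -0.0007, "tz": 0.0275, "ax": 0.0009, "ay": 0.0009, "az": 0.0078}, {"tx": -0.0033, "ty": -0.0006, "tz": 0.0275, "ax": 0.0009, "ay": 0.0009, "az": 0.0078}, {"tx": -0.0033, "ty": -0.0006, "tz": 0.0275, "ax": 0.0009, "ay": 0.0009, "az": 0.0078}, {"tx": -0.0034, "ty": -0.0005, "tz": 0.0275, "ax": 0.0009, "ay": 0.0009, "az": 0.0078}]
```

drive_tool(
  deltas=[
    {"tx": -0.003, "ty": -0.001, "tz": 0.027, "ax": 0.001, "ay": 0.001, "az": 0.008},
    {"tx": -0.003, "ty": -0.001, "tz": 0.027, "ax": 0.001, "ay": 0.001, "az": 0.008},
    {"tx": -0.003, "ty": -0.001, "tz": 0.027, "ax": 0.001, "ay": 0.001, "az": 0.008},
    {"tx": -0.003, "ty": -0.001, "tz": 0.027, "ax": 0.001, "ay": 0.001, "az": 0.008},
    {"tx": -0.003, "ty": -0.001, "tz": 0.027, "ax": 0.001, "ay": 0.001, "az": 0.008},
    {"tx": -0.003, "ty": 0, "tz": 0.027, "ax": 0.001, "ay": 0.001, "az": 0.008},
    {"tx": -0.003, "ty": 0, "tz": 0.02, "ax": 0.001, "ay": 0.001, "az": 0.008},
    {"tx": 0, "ty": 0, "tz": 0, "ax": 0, "ay": 0, "az": 0},
    {"tx": 0, "ty": 0, "tz": 0, "ax": 0, "ay": 0, "az": 0},
  ],
  fingers=130,
)

```text
clock: 17.2
ee_pos: [0.498, -0.2709, 0.0914]
orientation: [-179.5, -0.5, -71.7]
force: [-0.7, 0.2, -0.3]
width: 0.0417
```

```bash
python3 plan.py 0.494 -0.2716 .03 -72 3; python3 rods.py w6
```

```text
3
[{"tx": -0.0004, "ty": 0.0015, "tz": 0.0205, "ax": -0.0028, "ay": -0.0032, "az": 0.0017}, {"tx": -0.0003, "ty": 0.0014, "tz": 0.0205, "ax": -0.0028, "ay": -0.0032, "az": 0.0017}, {"tx": -0.0002, "ty": 0.0014, "tz": 0.0205, "ax": -0.0028, "ay": -0.0032, "az": 0.0017}]
{'clock': 17.2, 'qpos': [-31.1272, -3.078, 105.7549, 0.0095, 76.5997, 40.5813], 'ee_pos': [0.498, -0.2709, 0.0914], 'orientation': [-179.5224, -0.5434, -71.7129], 'force': [-0.7035, 0.1614, -0.3488], 'width': 0.0417}
rod [268 124  23 175] 2899 ctr [ 494. -271.] size 141.1 15.8 ang 17.9 pca -162.2 mean [ 0.5    -0.2688  0.014 ]
rod [341 131  26 133] 2173 ctr [ 524.7 -320.4] size 104.8 18.1 ang 21.4 pca -159.0 mean [ 0.5326 -0.3168  0.014 ]
rod [393 145  53 154] 2619 ctr [ 520.5 -376.1] size 127.5 21.5 ang 15.8 pca -164.9 mean [ 0.531  -0.3726  0.014 ]
```

drive_tool(
  deltas=[
    {"tx": 0, "ty": 0.001, "tz": 0.02, "ax": -0.003, "ay": -0.003, "az": 0.002},
    {"tx": 0, "ty": 0.001, "tz": 0.02, "ax": -0.003, "ay": -0.003, "az": 0.002},
    {"tx": 0, "ty": 0.001, "tz": 0.02, "ax": -0.003, "ay": -0.003, "az": 0},
    {"tx": 0, "ty": 0.001, "tz": 0.01, "ax": 0, "ay": 0, "az": 0},
    {"tx": 0, "ty": 0, "tz": 0, "ax": 0, "ay": 0, "az": 0},
    {"tx": 0, "ty": 0, "tz": 0, "ax": 0, "ay": 0, "az": 0},
  ],
)

```text
clock: 17.85
ee_pos: [0.4969, -0.2744, 0.0225]
orientation: [-179.8, -0.3, -71.9]
force: [-0.1, 0.2, 0.1]
width: 0.0413
```

```bash
python3 plan.py 0.494 -0.2714 .0045 -72 2
```

```text
2
[{"tx": -0.0019, "ty": 0.001, "tz": 0.009, "ax": -0.0019, "ay": -0.0029, "az": 0.0007}, {"tx": -0.0019, "ty": 0.0009, "tz": 0.009, "ax": -0.0019, "ay": -0.0029, "az": 0.0007}]
```

drive_tool(
  deltas=[
    {"tx": -0.002, "ty": 0.001, "tz": 0.006, "ax": -0.002, "ay": -0.003, "az": 0.001},
    {"tx": -0.002, "ty": 0.001, "tz": 0.006, "ax": -0.002, "ay": -0.003, "az": 0.001},
    {"tx": 0, "ty": 0, "tz": 0.005, "ax": 0, "ay": 0, "az": 0},
    {"tx": 0, "ty": 0, "tz": 0, "ax": 0, "ay": 0, "az": 0},
    {"tx": 0, "ty": 0, "tz": 0, "ax": 0, "ay": 0, "az": 0},
  ],
)

```text
clock: 18.35
ee_pos: [0.4946, -0.2715, 0.0064]
orientation: [-179.9, -0.1, -72.0]
force: [-0.7, 0.5, -0.1]
width: 0.0419
```

drive_tool(
  deltas=[
    {"tx": 0, "ty": 0, "tz": 0, "ax": 0, "ay": 0, "az": 0},
    {"tx": 0, "ty": 0, "tz": 0, "ax": 0, "ay": 0, "az": 0},
    {"tx": 0, "ty": 0, "tz": 0, "ax": 0, "ay": 0, "az": 0},
    {"tx": 0, "ty": 0, "tz": 0, "ax": 0, "ay": 0, "az": 0},
    {"tx": 0, "ty": 0, "tz": 0, "ax": 0, "ay": 0, "az": 0},
  ],
  fingers=255,
)

```text
clock: 18.85
ee_pos: [0.4948, -0.2717, 0.0069]
orientation: [-179.9, -0.1, -72.0]
force: [-0.1, -0.4, -1.0]
width: 0.009
```

drive_tool(
  deltas=[
    {"tx": 0, "ty": 0, "tz": 0, "ax": 0, "ay": 0, "az": 0},
    {"tx": 0, "ty": 0, "tz": 0, "ax": 0, "ay": 0, "az": 0},
    {"tx": 0, "ty": 0, "tz": 0.0025, "ax": 0, "ay": 0, "az": 0},
    {"tx": 0, "ty": 0, "tz": 0.001, "ax": 0, "ay": 0, "az": 0},
    {"tx": 0, "ty": 0, "tz": 0, "ax": 0, "ay": 0, "az": 0},
  ],
  fingers=180,
)

```text
clock: 19.35
ee_pos: [0.4949, -0.2717, 0.0032]
orientation: [-179.9, -0.1, -72.0]
force: [-0.3, -0.1, -0.5]
width: 0.0256
```

drive_tool(
  deltas=[
    {"tx": 0, "ty": 0, "tz": 0, "ax": 0, "ay": 0, "az": 0},
    {"tx": 0, "ty": 0, "tz": 0, "ax": 0, "ay": 0, "az": 0},
    {"tx": 0, "ty": 0, "tz": 0, "ax": 0, "ay": 0, "az": 0},
    {"tx": 0, "ty": 0, "tz": 0, "ax": 0, "ay": 0, "az": 0},
  ],
  fingers=255,
)

```text
clock: 19.75
ee_pos: [0.4949, -0.2717, 0.0033]
orientation: [-179.9, -0.1, -72.0]
force: [-0.2, 0.2, -0.0]
width: 0.0093
```

drive_tool(
  deltas=[
    {"tx": 0, "ty": 0, "tz": -0.01, "ax": 0, "ay": 0, "az": 0},
    {"tx": 0, "ty": 0, "tz": -0.02, "ax": 0, "ay": 0, "az": 0},
    {"tx": 0, "ty": 0, "tz": -0.03, "ax": 0, "ay": 0, "az": 0},
    {"tx": 0, "ty": 0, "tz": -0.04, "ax": 0, "ay": 0, "az": 0},
    {"tx": 0, "ty": 0, "tz": -0.04, "ax": 0, "ay": 0, "az": 0},
    {"tx": 0, "ty": 0, "tz": -0.04, "ax": 0, "ay": 0, "az": 0},
    {"tx": 0, "ty": 0, "tz": -0.025, "ax": 0, "ay": 0, "az": 0},
    {"tx": 0, "ty": 0, "tz": 0, "ax": 0, "ay": 0, "az": 0},
    {"tx": 0, "ty": 0, "tz": 0, "ax": 0, "ay": 0, "az": 0},
  ],
)

```text
clock: 20.65
ee_pos: [0.4927, -0.2704, 0.2199]
orientation: [-179.9, -0.1, -72.0]
force: [-1.0, -0.0, -2.6]
width: 0.0093
```

```bash
python3 plan.py 0.5532 0.0483 .22 -80.75 8
```

```text
8
[{"tx": -0.0356, "ty": -0.0195, "tz": 0.0, "ax": -0.0002, "ay": -0.0002, "az": 0.019}, {"tx": -0.0359, "ty": -0.0188, "tz": 0.0, "ax": -0.0002, "ay": -0.0002, "az": 0.019}, {"tx": -0.0363, "ty": -0.0181, "tz": 0.0, "ax": -0.0002, "ay": -0.0002, "az": 0.019}, {"tx": -0.0366, "ty": -0.0174, "tz": 0.0, "ax": -0.0002, "ay": -0.0002, "az": 0.019}, {"tx": -0.0369, "ty": -0.0167, "tz": 0.0, "ax": -0.0002, "ay": -0.0002, "az": 0.019}, {"tx": -0.0372, "ty": -0.016, "tz": 0.0, "ax": -0.0002, "ay": -0.0002, "az": 0.019}, {"tx": -0.0375, "ty": -0.0153, "tz": 0.0, "ax": -0.0002, "ay": -0.0002, "az": 0.019}, {"tx": -0.0378, "ty": -0.0146, "tz": 0.0, "ax": -0.0002, "ay": -0.0002, "az": 0.019}]
```

drive_tool(
  deltas=[
    {"tx": -0.036, "ty": -0.02, "tz": -0.002, "ax": 0, "ay": 0, "az": 0.019},
    {"tx": -0.036, "ty": -0.019, "tz": -0.002, "ax": 0, "ay": 0, "az": 0.019},
    {"tx": -0.036, "ty": -0.018, "tz": -0.002, "ax": 0, "ay": 0, "az": 0.019},
    {"tx": -0.037, "ty": -0.017, "tz": -0.002, "ax": 0, "ay": 0, "az": 0.019},
    {"tx": -0.037, "ty": -0.017, "tz": -0.002, "ax": 0, "ay": 0, "az": 0.019},
    {"tx": -0.037, "ty": -0.016, "tz": -0.002, "ax": 0, "ay": 0, "az": 0.019},
    {"tx": -0.037, "ty": -0.015, "tz": -0.002, "ax": 0, "ay": 0, "az": 0.019},
    {"tx": -0.038, "ty": -0.015, "tz": -0.002, "ax": 0, "ay": 0, "az": 0.019},
    {"tx": 0, "ty": 0, "tz": 0, "ax": 0, "ay": 0, "az": 0},
    {"tx": 0, "ty": 0, "tz": 0, "ax": 0, "ay": 0, "az": 0},
  ],
)

```text
clock: 21.65
ee_pos: [0.5516, 0.0608, 0.2216]
orientation: [179.1, 0.2, -81.2]
force: [0.8, 0.6, -0.9]
width: 0.0094
```

```bash
python3 plan.py 0.5532 0.0483 .20 -80.75 5
```

```text
5
[{"tx": 0.0025, "ty": 0.0, "tz": 0.0043, "ax": 0.0032, "ay": 0.0008, "az": -0.0017}, {"tx": 0.0025, "ty": 0.0, "tz": 0.0043, "ax": 0.0032, "ay": 0.0008, "az": -0.0017}, {"tx": 0.0025, "ty": 0.0, "tz": 0.0043, "ax": 0.0032, "ay": 0.0008, "az": -0.0017}, {"tx": 0.0025, "ty": 0.0001, "tz": 0.0043, "ax": 0.0032, "ay": 0.0008, "az": -0.0017}, {"tx": 0.0025, "ty": 0.0001, "tz": 0.0043, "ax": 0.0032, "ay": 0.0008, "az": -0.0017}]
```

drive_tool(
  deltas=[
    {"tx": 0.003, "ty": 0, "tz": 0.004, "ax": 0.004, "ay": 0.001, "az": -0.002},
    {"tx": 0.003, "ty": 0, "tz": 0.004, "ax": 0.004, "ay": 0.001, "az": -0.002},
    {"tx": 0.003, "ty": 0, "tz": 0.004, "ax": 0.004, "ay": 0.001, "az": -0.002},
    {"tx": 0.002, "ty": 0, "tz": 0.004, "ax": 0.002, "ay": 0, "az": 0},
    {"tx": 0, "ty": 0, "tz": 0, "ax": 0, "ay": 0, "az": 0},
    {"tx": 0, "ty": 0, "tz": 0, "ax": 0, "ay": 0, "az": 0},
  ],
)

```text
clock: 22.25
ee_pos: [0.5522, 0.045, 0.2018]
orientation: [179.8, 0.0, -81.1]
force: [0.2, 0.0, -0.9]
width: 0.0092
```

Run:
```python
from m import *
s=st(); im=arm.get_image('wrist'); cv2.imwrite('pics/w7.png',im['img']); np.save('pics/w7.npy',im,allow_pickle=True)
W=cloud(im); r=R.from_euler('xyz',s['orientation'],degrees=True); p=np.array(s['ee_pos'])
T=r.inv().apply((W.reshape(-1,3)-p)).reshape(W.shape)  # tool frame
m=(abs(T[...,0])<.02)&(T[...,1]<-.02)&(T[...,1]>-.09)&(T[...,2]>-.03)&(T[...,2]<.012)
q=T[m]*1000; print('rod tool x/z by y'); 
for a in range(-75,-20,8):
    b=q[abs(q[:,1]-a)<4]; 
    if len(b)>5: print(a,len(b),np.round([np.median(b[:,0]),b[:,0].min(),b[:,0].max(),b[:,2].min()],1))
```

```text
{'clock': 22.25, 'qpos': [2.0249, -7.8419, 99.7033, -0.0068, 88.3667, 83.1361], 'ee_pos': [0.5522, 0.045, 0.2018], 'orientation': [179.7726, 0.0205, -81.111], 'force': [0.2115, 0.0341, -0.9493], 'width': 0.0092}
rod tool x/z by y
-67 699 [  1.2  -6.9   8.8 -15.9]
-59 642 [  1.2  -6.9   8.9 -15.4]
-51 473 [  1.2  -4.7   6.7 -13.8]
-43 450 [  0.8  -4.8   6.7 -13.5]
-35 433 [  1.2  -4.9   6.9 -13.4]
-27 413 [  1.2  -5.    7.  -13. ]
```

View pics/w7.png

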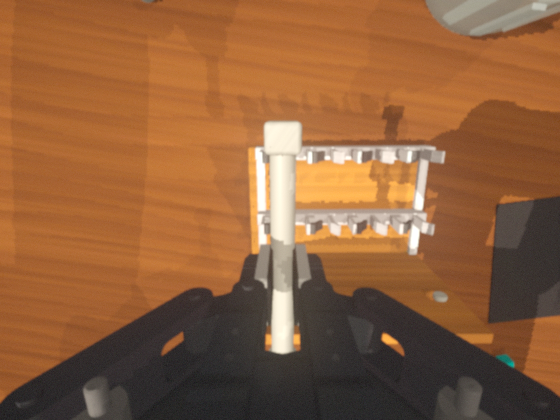

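The gripped muddler points up the image from (283,140) to (283,350), aligned with the tool and held straight. The rack forks are behind it, at rows 155 and 222.

```bash
cat > forks.py <<'E'
from m import *
import sys
im=np.load(sys.argv[1],allow_pickle=True).item()
W=cloud(im); z=W[...,2]; b=float(sys.argv[2]) if len(sys.argv)>2 else 0
S=np.array([.4760,-.0308]); y=np.radians(9.25); E=np.array([np.cos(y),np.sin(y)]); N=np.array([-E[1],E[0]])
L=np.stack([(W[...,:2]-S)@E,(W[...,:2]-S)@N],-1)*1000
for lo,hi in((44,64),(112,135)):
  m=(L[...,0]>lo)&(L[...,0]<hi)&(abs(L[...,1])<100)&(z>.066)&(z<.09)
  k,l,s,c=cv2.connectedComponentsWithStats(m.astype(np.uint8))
  for i in range(1,k):
    if s[i,4]>12:
      q=L[l==i]; zz=z[l==i]*1000; print(lo,s[i,4],'x',q[:,0].min().round(1),q[:,0].max().round(1),'y',q[:,1].min().round(1),q[:,1].max().round(1),'z',zz.min().round(1),zz.max().round(1),'px',c[i].round())
  m=(L[...,0]>lo)&(L[...,0]<hi)&(abs(L[...,1])<100)&(z>.03)&(z<.09)
  print('row y extent',L[m][:,1].min(),L[m][:,1].max(),'x',np.percentile(L[m][:,0],[2,98]))
E
for f in hung w7; do echo $f; python3 forks.py pics/$f.npy; done
python3 -c "
import cv2;a=cv2.imread('pics/w7.png')[135:260,240:460];cv2.imwrite('pics/w7c.png',cv2.resize(a,None,fx=3.5,fy=3.5,interpolation=cv2.INTER_CUBIC))"
```

```text
hung
44 88 x 49.9 59.6 y 66.6 82.1 z 66.3 79.8 px [326. 138.]
44 55 x 50.1 60.0 y 51.9 58.6 z 66.1 81.7 px [326. 153.]
44 86 x 49.9 60.1 y 23.4 38.2 z 66.4 78.9 px [325. 170.]
44 55 x 50.1 59.8 y 7.8 14.8 z 66.0 81.3 px [325. 185.]
44 73 x 50.0 59.5 y -21.1 -5.6 z 66.0 78.9 px [324. 200.]
44 59 x 49.8 60.0 y -36.8 -29.4 z 66.0 80.5 px [323. 214.]
44 71 x 49.9 59.5 y -65.0 -49.7 z 66.5 79.4 px [322. 228.]
44 60 x 49.7 60.0 y -80.7 -72.9 z 66.3 81.1 px [322. 242.]
row y extent -88.75146899004655 87.00500494003089 x [47.89472176 59.90721386]
112 92 x 117.7 128.4 y 67.8 81.9 z 66.0 77.8 px [376. 138.]
112 59 x 117.5 127.9 y 51.5 58.5 z 66.2 81.2 px [376. 153.]
112 83 x 117.8 128.5 y 23.2 38.2 z 66.6 78.9 px [374. 169.]
112 63 x 117.8 128.1 y 7.0 14.6 z 66.2 80.3 px [373. 185.]
112 77 x 117.6 127.7 y -19.9 -5.7 z 66.1 79.0 px [371. 200.]
112 61 x 117.3 128.0 y -37.4 -29.0 z 66.2 80.3 px [370. 214.]
112 71 x 117.8 127.8 y -63.5 -49.6 z 66.3 78.2 px [368. 228.]
112 64 x 117.6 128.0 y -81.8 -73.0 z 66.6 81.5 px [367. 242.]
row y extent -88.80596262679067 86.91866381253148 x [116.0667976  127
[... 316 characters left out ...]
9.0 59.9 y -64.5 -48.8 z 66.0 79.0 px [402. 227.]
44 166 x 48.9 59.7 y -81.1 -72.2 z 66.0 81.4 px [426. 228.]
row y extent -88.26584726275681 87.98045431053731 x [49.40077099 60.41228199]
112 120 x 117.9 127.7 y 73.3 82.2 z 66.1 78.4 px [264. 158.]
112 173 x 117.6 127.7 y 23.9 38.5 z 66.0 78.2 px [315. 157.]
112 135 x 117.7 127.6 y 7.1 15.2 z 67.2 80.8 px [338. 157.]
112 177 x 117.4 127.5 y -19.9 -5.2 z 66.1 77.8 px [363. 157.]
112 158 x 117.5 127.4 y -36.8 -28.5 z 66.0 80.2 px [387. 157.]
112 180 x 117.4 127.4 y -63.8 -49.0 z 66.0 78.3 px [410. 156.]
112 181 x 117.3 127.3 y -80.6 -72.5 z 66.0 81.0 px [436. 157.]
row y extent -88.03266774468325 87.41331476957075 x [117.22011002 127.97847657]
```

View pics/w7c.png

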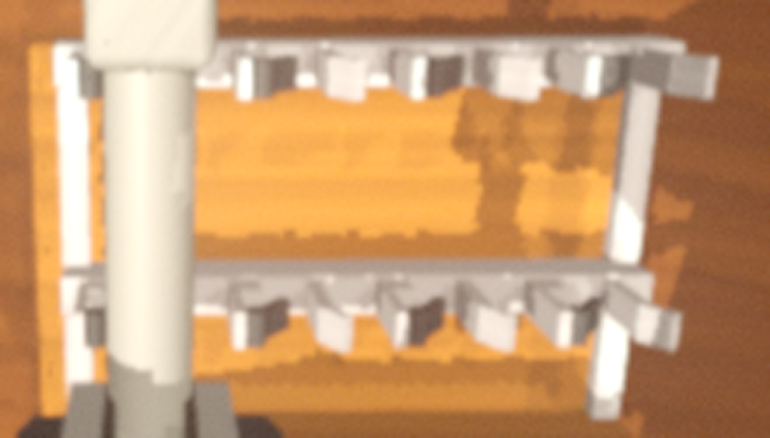

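The crop shows fork rows with lane arms and jaws, and the muddler over the left-most lane (lane 3). I lower it to just above the forks for a close relative check.

drive_tool(
  deltas=[
    {"tx": -0.001, "ty": 0, "tz": 0.015, "ax": 0.001, "ay": 0, "az": -0.001},
    {"tx": -0.001, "ty": 0, "tz": 0.02, "ax": 0.001, "ay": 0, "az": -0.001},
    {"tx": -0.001, "ty": 0, "tz": 0.02, "ax": 0.001, "ay": 0, "az": -0.001},
    {"tx": -0.001, "ty": 0, "tz": 0.02, "ax": 0.001, "ay": 0, "az": -0.002},
    {"tx": 0, "ty": 0, "tz": 0.012, "ax": 0, "ay": 0, "az": 0},
    {"tx": 0, "ty": 0, "tz": 0.005, "ax": 0, "ay": 0, "az": 0},
    {"tx": 0, "ty": 0, "tz": 0, "ax": 0, "ay": 0, "az": 0},
    {"tx": 0, "ty": 0, "tz": 0, "ax": 0, "ay": 0, "az": 0},
  ],
)

```text
clock: 23.1
ee_pos: [0.5512, 0.0499, 0.1034]
orientation: [-179.9, 0.0, -80.8]
force: [0.5, 0.1, -1.4]
width: 0.0093
```

```bash
cat > near.py <<'E'
from m import *
import sys
s=st(); im=arm.get_image('wrist'); np.save('pics/near.npy',im,allow_pickle=True); cv2.imwrite('pics/'+sys.argv[1]+'.png',im['img'])
W=cloud(im); r=R.from_euler('xyz',s['orientation'],degrees=True); p=np.array(s['ee_pos'])
T=r.inv().apply((W.reshape(-1,3)-p)).reshape(W.shape)
q=T[(abs(T[...,0])<.012)&(T[...,1]<-.02)&(T[...,1]>-.055)&(T[...,2]>-.03)&(T[...,2]<-.003)]*1000
q=q[q[:,2]>-15]; print('rod tool x',q[:,0].min().round(1),q[:,0].max().round(1),'ztop',np.percentile(q[:,2],2).round(1))
S=np.array([.4760,-.0308]); y=np.radians(9.25); E=np.array([np.cos(y),np.sin(y)]); N=np.array([-E[1],E[0]])
print('TCP in stand x,N',(p[:2]-S)@E*1000,(p[:2]-S)@N*1000,'rod meas N',(p[:2]-S)@N*1000-(q[:,0].min()+q[:,0].max())/2)
E
python3 near.py w8; python3 forks.py pics/near.npy
```

```text
{'clock': 23.1, 'qpos': [2.5212, -4.9129, 106.3202, 0.0304, 78.5363, 83.2707], 'ee_pos': [0.5512, 0.0499, 0.1034], 'orientation': [-179.9405, 0.023, -80.7556], 'force': [0.4996, 0.0622, -1.425], 'width': 0.0093}
rod tool x -5.0 7.0 ztop -12.7
TCP in stand x,N 87.20098785721964 67.60775936445955 rod meas N 66.58750072497394
44 216 x 49.8 60.2 y 7.7 15.5 z 66.1 81.5 px [366. 281.]
44 409 x 49.0 60.4 y -20.0 -4.5 z 66.0 78.9 px [400. 283.]
44 394 x 49.1 60.7 y -36.9 -28.1 z 66.0 81.4 px [435. 284.]
44 458 x 48.4 60.1 y -80.8 -71.8 z 66.0 81.6 px [503. 284.]
44 279 x 49.8 60.6 y 23.7 39.0 z 66.2 78.9 px [337. 281.]
44 429 x 49.3 60.5 y -62.6 -48.1 z 66.0 78.8 px [466. 283.]
row y extent -88.15789073235923 88.1633786663184 x [49.77343294 60.58977833]
112 280 x 117.9 128.1 y 74.3 82.5 z 66.0 78.0 px [262. 181.]
112 263 x 117.7 127.9 y 51.3 58.7 z 66.5 80.9 px [302. 181.]
112 412 x 117.7 127.9 y 24.0 38.8 z 66.0 77.9 px [340. 181.]
112 365 x 117.6 127.9 y 6.5 15.5 z 66.0 81.2 px [377. 181.]
112 422 x 117.4 127.8 y -19.6 -4.8 z 66.0 78.3 px [412. 181.]
112 451 x 117.4 127.7 y -37.3 -28.1 z 66.0 80.8 px [452. 181.]
112 455 x 117.4 127.8 y -62.8 -48.1 z 66.0 77.9 px [486. 181.]
112 537 x 117.1 127.6 y -82.3 -71.6 z 66.0 80.7 px [527. 181.]
row y extent -87.54901079900361 87.84475526465832 x [117.69913467 128.1695787 ]
```

drive_tool(
  deltas=[
    {"tx": 0.0005, "ty": 0, "tz": 0.008, "ax": 0, "ay": 0, "az": 0},
    {"tx": 0, "ty": 0, "tz": 0.01, "ax": 0, "ay": 0, "az": 0},
    {"tx": 0, "ty": 0, "tz": 0.008, "ax": 0, "ay": 0, "az": 0},
    {"tx": 0, "ty": 0, "tz": 0.004, "ax": 0, "ay": 0, "az": 0},
    {"tx": 0, "ty": 0, "tz": 0, "ax": 0, "ay": 0, "az": 0},
    {"tx": 0, "ty": 0, "tz": 0, "ax": 0, "ay": 0, "az": 0},
  ],
)

```text
clock: 23.75
ee_pos: [0.552, 0.0493, 0.0722]
orientation: [-179.8, 0.0, -80.8]
force: [-0.1, 0.4, -1.4]
width: 0.0096
```

```bash
python3 near.py w9; python3 forks.py pics/near.npy | grep row
```

```text
{'clock': 23.75, 'qpos': [2.4534, -3.3972, 107.947, 0.0267, 75.267, 83.213], 'ee_pos': [0.552, 0.0493, 0.0722], 'orientation': [-179.8151, 0.0041, -80.7663], 'force': [-0.1029, 0.4008, -1.4067], 'width': 0.0096}
rod tool x -12.0 12.0 ztop -12.7
TCP in stand x,N 87.92602450697042 66.84282541572722 rod meas N 66.83388079722036
row y extent -87.91794179752877 74.40325457858533 x [48.88474434 61.17210474]
row y extent -87.71187028964505 88.13084656416504 x [116.27982335 131.14323213]
```

drive_tool(
  deltas=[
    {"tx": 0, "ty": 0, "tz": 0.004, "ax": 0, "ay": 0, "az": 0},
    {"tx": 0, "ty": 0, "tz": 0.004, "ax": 0, "ay": 0, "az": 0},
    {"tx": 0, "ty": 0, "tz": 0.004, "ax": 0, "ay": 0, "az": 0},
    {"tx": 0, "ty": 0, "tz": 0.003, "ax": 0, "ay": 0, "az": 0},
  ],
)

```text
clock: 24.2
ee_pos: [0.5532, 0.049, 0.0579]
orientation: [-179.6, -0.1, -80.8]
force: [0.6, -2.9, 2.5]
width: 0.0092
```

drive_tool(
  deltas=[
    {"tx": 0, "ty": 0, "tz": 0.004, "ax": 0, "ay": 0, "az": 0},
    {"tx": 0, "ty": 0, "tz": 0.003, "ax": 0, "ay": 0, "az": 0},
  ],
)

```text
clock: 24.4
ee_pos: [0.5534, 0.0489, 0.0505]
orientation: [-179.6, -0.1, -80.8]
force: [-0.8, -0.6, 0.5]
width: 0.0094
```

drive_tool(
  deltas=[
    {"tx": 0, "ty": 0, "tz": 0.002, "ax": 0, "ay": 0, "az": 0},
    {"tx": 0, "ty": 0, "tz": 0.002, "ax": 0, "ay": 0, "az": 0},
  ],
)

```text
clock: 24.6
ee_pos: [0.5534, 0.0491, 0.046]
orientation: [-179.6, -0.1, -80.8]
force: [-6.5, -1.5, 21.9]
width: 0.0091
```

drive_tool(
  deltas=[
    {"tx": 0, "ty": 0, "tz": 0.002, "ax": 0, "ay": 0, "az": 0},
    {"tx": 0, "ty": 0, "tz": 0, "ax": 0, "ay": 0, "az": 0},
  ],
)

```text
clock: 24.8
ee_pos: [0.5536, 0.0491, 0.0464]
orientation: [-179.6, -0.1, -80.8]
force: [-3.4, -0.4, 4.8]
width: 0.0094
```

drive_tool(
  deltas=[
    {"tx": 0, "ty": 0, "tz": 0, "ax": 0, "ay": 0, "az": 0},
    {"tx": 0, "ty": 0, "tz": 0, "ax": 0, "ay": 0, "az": 0},
    {"tx": 0, "ty": 0, "tz": 0, "ax": 0, "ay": 0, "az": 0},
    {"tx": 0, "ty": 0, "tz": -0.015, "ax": 0, "ay": 0, "az": 0},
    {"tx": 0, "ty": 0, "tz": -0.03, "ax": 0, "ay": 0, "az": 0},
    {"tx": 0, "ty": 0, "tz": -0.04, "ax": 0, "ay": 0, "az": 0},
    {"tx": 0, "ty": 0, "tz": -0.04, "ax": 0, "ay": 0, "az": 0},
    {"tx": 0, "ty": 0, "tz": -0.03, "ax": 0, "ay": 0, "az": 0},
    {"tx": 0, "ty": 0, "tz": 0, "ax": 0, "ay": 0, "az": 0},
    {"tx": 0, "ty": 0, "tz": 0, "ax": 0, "ay": 0, "az": 0},
  ],
  fingers=180,
)

```text
clock: 25.8
ee_pos: [0.5513, 0.0494, 0.212]
orientation: [-179.6, -0.0, -80.7]
force: [1.0, 0.1, -1.2]
width: 0.0253
```

```bash
cat > lanes.py <<'E'
from m import *
import sys
st(); im=arm.get_image('wrist'); np.save('pics/lanes.npy',im,allow_pickle=True); cv2.imwrite('pics/'+sys.argv[1]+'.png',im['img'])
W=cloud(im); z=W[...,2]
S=np.array([.4760,-.0308]); y=np.radians(9.25); E=np.array([np.cos(y),np.sin(y)]); N=np.array([-E[1],E[0]])
L=np.stack([(W[...,:2]-S)@E,(W[...,:2]-S)@N],-1)*1000
for k in range(4):
  yc=-66+44*k
  o=[]
  for lo,hi in((25,34),(63,75),(75,88),(88,100),(100,112),(132,146),(150,158)):
    m=(L[...,0]>lo)&(L[...,0]<hi)&(abs(L[...,1]-yc)<12)&(z>.045)&(z<.09)
    o.append((int(m.sum()),np.round([np.percentile(z[m]*1000,90),L[m][:,1].min(),L[m][:,1].max()],1).tolist()) if m.sum()>8 else None)
  print('lane',k,o)
m=(z>.155)&(z<.175)&(abs(L[...,0])<.03e3)&(abs(L[...,1])<100); print('plate top z',np.median(z[m]) if m.any() else None)
E
python3 lanes.py w10; python3 plan.py 0.5074 -0.327 .23 -69 8
```

```text
{'clock': 25.8, 'qpos': [2.4656, -8.5097, 99.3542, 0.0244, 88.7799, 83.2145], 'ee_pos': [0.5513, 0.0494, 0.212], 'orientation': [-179.6242, -0.0202, -80.7494], 'force': [1.0492, 0.1033, -1.2385], 'width': 0.0253}
lane 0 [None, None, None, None, None, None, None]
lane 1 [None, None, None, None, None, None, None]
lane 2 [None, None, None, None, None, None, None]
lane 3 [(146, [63.3, 57.6, 72.9]), (123, [59.7, 60.1, 70.5]), (136, [59.3, 60.1, 70.4]), (127, [58.7, 60.2, 70.4]), (140, [58.6, 59.2, 70.3]), (174, [57.4, 59.3, 70.2]), (153, [59.6, 57.6, 72.9])]
plate top z 0.1653374719013388
8
[{"tx": 0.0456, "ty": 0.013, "tz": -0.0023, "ax": -0.0009, "ay": -0.0001, "az": -0.0256}, {"tx": 0.0452, "ty": 0.0141, "tz": -0.0023, "ax": -0.0009, "ay": -0.0001, "az": -0.0256}, {"tx": 0.0448, "ty": 0.0153, "tz": -0.0023, "ax": -0.0009, "ay": -0.0001, "az": -0.0256}, {"tx": 0.0444, "ty": 0.0164, "tz": -0.0023, "ax": -0.0009, "ay": -0.0001, "az": -0.0256}, {"tx": 0.044, "ty": 0.0176, "tz": -0.0023, "ax": -0.0009, "ay": -0.0001, "az": -0.0256}, {"tx": 0.0435, "ty": 0.0187, "tz": -0.0023, "ax": -0.0009, "ay": -0.0001, "az": -0.0256}, {"tx": 0.043, "ty": 0.0198, "tz": -0.0023, "ax": -0.0009, "ay": -0.0001, "az": -0.0256}, {"tx": 0.0425, "ty": 0.0209, "tz": -0.0022, "ax": -0.0009, "ay": -0.0001, "az": -0.0256}]
```

View pics/w10.png

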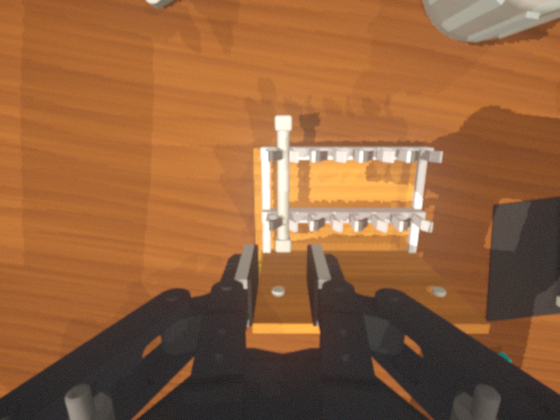

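Lane 3 holds the muddler, from (283,122) to (283,245). The pin heads show in front of the plate at (278,291) and (438,291). I check the forks' height against the muddler's while moving back.

```bash
python3 forks.py pics/lanes.npy | awk '{print $1,$2,$7,$8,$9,$10,$11,$12}'
```

```text
44 158 68.3 82.3 z 66.1 78.3 px
44 96 51.6 59.2 z 66.1 80.0 px
44 150 24.5 38.8 z 66.1 78.0 px
44 112 7.1 15.4 z 66.2 80.7 px
44 156 -19.3 -5.0 z 66.1 79.6 px
44 133 -36.5 -28.6 z 66.2 80.6 px
44 163 -63.5 -48.9 z 66.1 78.2 px
44 151 -81.1 -72.1 z 66.0 81.0 px
row y [49.24362638 61.3558907 ]   
112 147 69.1 82.1 z 66.0 76.2 px
112 101 51.5 58.8 z 69.0 79.0 px
112 149 25.4 38.7 z 66.2 76.2 px
112 119 7.2 15.3 z 66.5 79.3 px
112 153 -18.6 -5.1 z 66.0 76.0 px
112 136 -36.9 -28.6 z 66.3 79.1 px
112 154 -62.3 -48.8 z 66.0 76.5 px
112 156 -80.9 -72.4 z 66.2 79.1 px
row y [114.47655613 131.02892095]
```

drive_tool(
  deltas=[
    {"tx": 0.045, "ty": 0.013, "tz": -0.004, "ax": 0, "ay": 0, "az": -0.026},
    {"tx": 0.045, "ty": 0.014, "tz": -0.004, "ax": 0, "ay": 0, "az": -0.026},
    {"tx": 0.045, "ty": 0.015, "tz": -0.004, "ax": 0, "ay": 0, "az": -0.026},
    {"tx": 0.044, "ty": 0.016, "tz": -0.002, "ax": 0, "ay": 0, "az": -0.026},
    {"tx": 0.044, "ty": 0.018, "tz": -0.002, "ax": 0, "ay": 0, "az": -0.026},
    {"tx": 0.044, "ty": 0.019, "tz": 0, "ax": 0, "ay": 0, "az": -0.026},
    {"tx": 0.035, "ty": 0.02, "tz": 0, "ax": 0, "ay": 0, "az": -0.026},
    {"tx": 0.018, "ty": 0.01, "tz": 0, "ax": 0, "ay": 0, "az": -0.015},
    {"tx": 0, "ty": 0, "tz": 0, "ax": 0, "ay": 0, "az": 0},
    {"tx": 0, "ty": 0, "tz": 0, "ax": 0, "ay": 0, "az": 0},
  ],
  fingers=130,
)

```text
clock: 26.85
ee_pos: [0.5028, -0.3034, 0.217]
orientation: [179.8, 0.6, -68.8]
force: [-0.3, 0.4, 0.1]
width: 0.0415
```

```bash
python3 rods.py w11;  python3 plan.py 0.5074 -0.327 .09 -69 6
```

```text
{'clock': 26.85, 'qpos': [-33.6663, -3.6856, 94.4517, 0.133, 89.8172, 35.1745], 'ee_pos': [0.5028, -0.3034, 0.217], 'orientation': [179.7726, 0.5534, -68.843], 'force': [-0.2516, 0.3881, 0.0624], 'width': 0.0415}
rod [296 120  17 118] 1297 ctr [ 507.2 -327.4] size 139.7 16.2 ang 21.0 pca -159.1 mean [ 0.5107 -0.326   0.014 ]
rod [331 131  33 117] 1312 ctr [ 513.7 -378.7] size 140.9 18.3 ang 15.5 pca -164.5 mean [ 0.5183 -0.3773  0.014 ]
6
[{"tx": 0.0042, "ty": 0.0006, "tz": 0.0211, "ax": 0.0007, "ay": 0.0016, "az": 0.0006}, {"tx": 0.0041, "ty": 0.0007, "tz": 0.0211, "ax": 0.0007, "ay": 0.0016, "az": 0.0006}, {"tx": 0.0041, "ty": 0.0007, "tz": 0.0211, "ax": 0.0007, "ay": 0.0016, "az": 0.0006}, {"tx": 0.0041, "ty": 0.0007, "tz": 0.0211, "ax": 0.0007, "ay": 0.0016, "az": 0.0006}, {"tx": 0.004, "ty": 0.0007, "tz": 0.0212, "ax": 0.0007, "ay": 0.0016, "az": 0.0006}, {"tx": 0.004, "ty": 0.0007, "tz": 0.0212, "ax": 0.0007, "ay": 0.0016, "az": 0.0006}]
```

drive_tool(
  deltas=[
    {"tx": 0.005, "ty": 0.001, "tz": 0.021, "ax": 0.001, "ay": 0.002, "az": 0.001},
    {"tx": 0.005, "ty": 0.001, "tz": 0.021, "ax": 0.001, "ay": 0.002, "az": 0.001},
    {"tx": 0.005, "ty": 0.001, "tz": 0.021, "ax": 0.001, "ay": 0.002, "az": 0.001},
    {"tx": 0.004, "ty": 0.001, "tz": 0.021, "ax": 0, "ay": 0.002, "az": 0},
    {"tx": 0.004, "ty": 0.001, "tz": 0.021, "ax": 0, "ay": 0.002, "az": 0},
    {"tx": 0, "ty": 0, "tz": 0.021, "ax": 0, "ay": 0, "az": 0},
    {"tx": 0, "ty": 0, "tz": 0.015, "ax": 0, "ay": 0, "az": 0},
    {"tx": 0, "ty": 0, "tz": 0, "ax": 0, "ay": 0, "az": 0},
    {"tx": 0, "ty": 0, "tz": 0, "ax": 0, "ay": 0, "az": 0},
  ],
)

```text
clock: 27.8
ee_pos: [0.5094, -0.3164, 0.071]
orientation: [-180.0, -0.0, -68.4]
force: [0.2, -0.1, 0.3]
width: 0.0419
```

```bash
python3 rods.py w12;  python3 plan.py 0.5072 -0.3272 .0035 -69 4
```

```text
{'clock': 27.8, 'qpos': [-34.2846, 2.4655, 102.2423, 0.0059, 75.2767, 34.1608], 'ee_pos': [0.5094, -0.3164, 0.071], 'orientation': [-179.9866, -0.0097, -68.4469], 'force': [0.2005, -0.0775, 0.3017], 'width': 0.0419}
rod [282 127  28 189] 3407 ctr [ 507.5 -327.6] size 141.8 16.1 ang 20.7 pca -159.1 mean [ 0.5137 -0.3248  0.014 ]
rod [352 146  45 133] 2349 ctr [ 535.7 -371.5] size 96.2 19.5 ang 14.7 pca -164.2 mean [ 0.5454 -0.3694  0.014 ]
4
[{"tx": 0.0023, "ty": 0.0015, "tz": 0.0169, "ax": -0.0001, "ay": -0.0001, "az": 0.0024}, {"tx": 0.0023, "ty": 0.0015, "tz": 0.0169, "ax": -0.0001, "ay": -0.0001, "az": 0.0024}, {"tx": 0.0023, "ty": 0.0015, "tz": 0.0169, "ax": -0.0001, "ay": -0.0001, "az": 0.0024}, {"tx": 0.0023, "ty": 0.0015, "tz": 0.0169, "ax": -0.0001, "ay": -0.0001, "az": 0.0024}]
```

drive_tool(
  deltas=[
    {"tx": 0.004, "ty": 0.002, "tz": 0.008, "ax": 0, "ay": 0, "az": 0.004},
    {"tx": 0.004, "ty": 0.002, "tz": 0.012, "ax": 0, "ay": 0, "az": 0.004},
    {"tx": 0.002, "ty": 0.002, "tz": 0.012, "ax": 0, "ay": 0, "az": 0.002},
    {"tx": 0, "ty": 0, "tz": 0.012, "ax": 0, "ay": 0, "az": 0},
    {"tx": 0, "ty": 0, "tz": 0, "ax": 0, "ay": 0, "az": 0},
    {"tx": 0, "ty": 0, "tz": 0, "ax": 0, "ay": 0, "az": 0},
  ],
)

```text
clock: 28.45
ee_pos: [0.5079, -0.3297, 0.0249]
orientation: [-179.9, -0.1, -69.1]
force: [0.5, 0.3, 0.4]
width: 0.0421
```

```bash
python3 plan.py 0.5073 -0.3274 .0035 -69 3
```

```text
3
[{"tx": -0.0008, "ty": -0.0001, "tz": 0.0071, "ax": -0.0006, "ay": -0.0007, "az": -0.0006}, {"tx": -0.0008, "ty": -0.0001, "tz": 0.0071, "ax": -0.0006, "ay": -0.0007, "az": -0.0006}, {"tx": -0.0008, "ty": -0.0001, "tz": 0.0071, "ax": -0.0006, "ay": -0.0007, "az": -0.0006}]
```

drive_tool(
  deltas=[
    {"tx": -0.001, "ty": 0, "tz": 0.007, "ax": 0, "ay": 0, "az": 0},
    {"tx": -0.001, "ty": 0, "tz": 0.007, "ax": 0, "ay": 0, "az": 0},
    {"tx": 0, "ty": 0, "tz": 0.005, "ax": 0, "ay": 0, "az": 0},
    {"tx": 0, "ty": 0, "tz": 0.0015, "ax": 0, "ay": 0, "az": 0},
    {"tx": 0, "ty": 0, "tz": 0, "ax": 0, "ay": 0, "az": 0},
  ],
)

```text
clock: 28.95
ee_pos: [0.5075, -0.3275, 0.0031]
orientation: [-179.9, -0.2, -69.1]
force: [0.9, -0.2, 0.2]
width: 0.0418
```

drive_tool(
  deltas=[
    {"tx": 0, "ty": 0, "tz": 0, "ax": 0, "ay": 0, "az": 0},
    {"tx": 0, "ty": 0, "tz": 0, "ax": 0, "ay": 0, "az": 0},
    {"tx": 0, "ty": 0, "tz": 0, "ax": 0, "ay": 0, "az": 0},
    {"tx": 0, "ty": 0, "tz": 0, "ax": 0, "ay": 0, "az": 0},
    {"tx": 0, "ty": 0, "tz": 0, "ax": 0, "ay": 0, "az": 0},
  ],
  fingers=255,
)

```text
clock: 29.45
ee_pos: [0.5078, -0.3277, 0.0039]
orientation: [-179.8, -0.2, -69.1]
force: [0.7, -0.7, -1.3]
width: 0.0093
```

drive_tool(
  deltas=[
    {"tx": 0, "ty": 0, "tz": -0.01, "ax": 0, "ay": 0, "az": 0},
    {"tx": 0, "ty": 0, "tz": -0.02, "ax": 0, "ay": 0, "az": 0},
    {"tx": 0, "ty": 0, "tz": -0.03, "ax": 0, "ay": 0, "az": 0},
    {"tx": 0, "ty": 0, "tz": -0.04, "ax": 0, "ay": 0, "az": 0},
    {"tx": 0, "ty": 0, "tz": -0.04, "ax": 0, "ay": 0, "az": 0},
    {"tx": 0, "ty": 0, "tz": -0.04, "ax": 0, "ay": 0, "az": 0},
    {"tx": 0, "ty": 0, "tz": -0.025, "ax": 0, "ay": 0, "az": 0},
    {"tx": 0, "ty": 0, "tz": 0, "ax": 0, "ay": 0, "az": 0},
    {"tx": 0, "ty": 0, "tz": 0, "ax": 0, "ay": 0, "az": 0},
  ],
)

```text
clock: 30.35
ee_pos: [0.5057, -0.3264, 0.2217]
orientation: [-179.8, -0.2, -69.1]
force: [0.2, -1.4, -1.5]
width: 0.0095
```

```bash
python3 plan.py 0.5585 0.0048 .22 -80.75 8
```

```text
8
[{"tx": -0.0363, "ty": -0.0209, "tz": 0.0001, "ax": -0.0004, "ay": -0.0005, "az": 0.0254}, {"tx": -0.0368, "ty": -0.02, "tz": 0.0001, "ax": -0.0004, "ay": -0.0005, "az": 0.0254}, {"tx": -0.0373, "ty": -0.0191, "tz": 0.0001, "ax": -0.0004, "ay": -0.0005, "az": 0.0254}, {"tx": -0.0378, "ty": -0.0181, "tz": 0.0002, "ax": -0.0004, "ay": -0.0005, "az": 0.0254}, {"tx": -0.0383, "ty": -0.0171, "tz": 0.0002, "ax": -0.0004, "ay": -0.0005, "az": 0.0254}, {"tx": -0.0387, "ty": -0.0162, "tz": 0.0002, "ax": -0.0004, "ay": -0.0005, "az": 0.0254}, {"tx": -0.0391, "ty": -0.0152, "tz": 0.0002, "ax": -0.0004, "ay": -0.0005, "az": 0.0254}, {"tx": -0.0394, "ty": -0.0142, "tz": 0.0002, "ax": -0.0004, "ay": -0.0005, "az": 0.0254}]
```

drive_tool(
  deltas=[
    {"tx": -0.036, "ty": -0.021, "tz": -0.002, "ax": 0, "ay": 0, "az": 0.025},
    {"tx": -0.037, "ty": -0.02, "tz": -0.002, "ax": 0, "ay": 0, "az": 0.025},
    {"tx": -0.037, "ty": -0.019, "tz": -0.002, "ax": 0, "ay": 0, "az": 0.025},
    {"tx": -0.038, "ty": -0.018, "tz": -0.002, "ax": 0, "ay": 0, "az": 0.025},
    {"tx": -0.038, "ty": -0.017, "tz": -0.002, "ax": 0, "ay": 0, "az": 0.025},
    {"tx": -0.038, "ty": -0.016, "tz": -0.002, "ax": 0, "ay": 0, "az": 0.025},
    {"tx": -0.038, "ty": -0.015, "tz": 0, "ax": 0, "ay": 0, "az": 0.025},
    {"tx": -0.03, "ty": -0.014, "tz": 0, "ax": 0, "ay": 0, "az": 0.025},
    {"tx": 0, "ty": 0, "tz": 0, "ax": 0, "ay": 0, "az": 0},
    {"tx": 0, "ty": 0, "tz": 0, "ax": 0, "ay": 0, "az": 0},
  ],
)

```text
clock: 31.35
ee_pos: [0.5575, 0.0056, 0.2196]
orientation: [179.3, 0.2, -81.1]
force: [-0.2, -0.2, -1.4]
width: 0.0097
```

```bash
python3 plan.py 0.5592 0.006 .11 -80.75 6
```

```text
6
[{"tx": 0.0, "ty": -0.0005, "tz": 0.0183, "ax": 0.0021, "ay": 0.0006, "az": -0.0011}, {"tx": 0.0, "ty": -0.0005, "tz": 0.0183, "ax": 0.0021, "ay": 0.0006, "az": -0.0011}, {"tx": 0.0, "ty": -0.0004, "tz": 0.0183, "ax": 0.0021, "ay": 0.0006, "az": -0.0011}, {"tx": 0.0, "ty": -0.0004, "tz": 0.0183, "ax": 0.0021, "ay": 0.0006, "az": -0.0011}, {"tx": 0.0, "ty": -0.0004, "tz": 0.0183, "ax": 0.0021, "ay": 0.0006, "az": -0.0011}, {"tx": 0.0, "ty": -0.0003, "tz": 0.0183, "ax": 0.0021, "ay": 0.0006, "az": -0.0011}]
```

drive_tool(
  deltas=[
    {"tx": 0, "ty": -0.001, "tz": 0.015, "ax": 0.003, "ay": 0.001, "az": -0.002},
    {"tx": 0, "ty": -0.001, "tz": 0.02, "ax": 0.003, "ay": 0.001, "az": -0.001},
    {"tx": 0, "ty": 0, "tz": 0.02, "ax": 0.003, "ay": 0.001, "az": -0.001},
    {"tx": 0, "ty": 0, "tz": 0.02, "ax": 0.002, "ay": 0, "az": -0.001},
    {"tx": 0, "ty": 0, "tz": 0.015, "ax": 0.001, "ay": 0, "az": 0},
    {"tx": 0, "ty": 0, "tz": 0.008, "ax": 0, "ay": 0, "az": 0},
    {"tx": 0, "ty": 0, "tz": 0, "ax": 0, "ay": 0, "az": 0},
    {"tx": 0, "ty": 0, "tz": 0, "ax": 0, "ay": 0, "az": 0},
  ],
)

```text
clock: 32.15
ee_pos: [0.5561, -0.0003, 0.11]
orientation: [179.7, 0.0, -81.2]
force: [-0.2, -1.0, -1.4]
width: 0.0092
```

```bash
python3 near.py w13; python3 forks.py pics/near.npy| awk '{print $1,$2,$6,$7,$8,$9,$10,$11,$12}'
```

```text
{'clock': 32.15, 'qpos': [-2.6367, -4.6173, 105.4139, -0.0467, 79.516, 78.5297], 'ee_pos': [0.5561, -0.0003, 0.11], 'orientation': [179.6845, 0.0173, -81.1578], 'force': [-0.2178, -0.9643, -1.389], 'width': 0.0092}
rod tool x -5.0 7.0 ztop -12.4
TCP in stand x,N 83.91907174993128 17.2224306836143 rod meas N 16.228296304559404
44 277 y -36.5 -28.4 z 66.0 81.1 px
44 364 y -63.3 -48.6 z 66.0 78.5 px
44 343 y -80.9 -71.8 z 66.1 80.8 px
44 424 y 68.0 83.1 z 66.0 77.8 px
44 190 y 51.4 59.3 z 66.5 80.7 px
44 155 y -20.0 -10.1 z 66.0 78.1 px
row y x [49.64120245 61.58534052]    
112 195 y 51.3 59.4 z 66.2 79.1 px
112 379 y 25.5 38.7 z 66.0 76.2 px
112 350 y -18.2 -5.1 z 66.1 76.6 px
112 302 y -36.7 -28.3 z 66.3 79.0 px
112 351 y -62.0 -48.6 z 66.1 76.3 px
112 379 y -80.6 -72.0 z 66.1 79.2 px
112 420 y 69.8 82.8 z 66.0 76.2 px
112 21 y 7.3 8.0 z 75.1 78.0 px
row y x [116.41416557 130.9936391 ]
```

drive_tool(
  deltas=[
    {"tx": -0.003, "ty": -0.002, "tz": 0, "ax": 0.003, "ay": 0, "az": -0.004},
    {"tx": -0.003, "ty": -0.002, "tz": 0.005, "ax": 0.002, "ay": 0, "az": -0.003},
    {"tx": 0, "ty": 0, "tz": 0.005, "ax": 0, "ay": 0, "az": 0},
    {"tx": 0, "ty": 0, "tz": 0, "ax": 0, "ay": 0, "az": 0},
    {"tx": 0, "ty": 0, "tz": 0, "ax": 0, "ay": 0, "az": 0},
  ],
)

```text
clock: 32.7
ee_pos: [0.5606, 0.0072, 0.1015]
orientation: [-179.8, -0.0, -80.7]
force: [0.7, -1.4, -0.8]
width: 0.0095
```

```bash
python3 near.py w14; python3 forks.py pics/near.npy| awk '{print $1,$2,$6,$7,$8,$9,$10,$11,$12}'
```

```text
{'clock': 32.7, 'qpos': [-1.8816, -4.0103, 105.6553, 0.0186, 78.144, 78.7924], 'ee_pos': [0.5606, 0.0072, 0.1015], 'orientation': [-179.7895, -0.0232, -80.6779], 'force': [0.707, -1.3985, -0.8001], 'width': 0.0095}
rod tool x -5.0 7.0 ztop -12.3
TCP in stand x,N 89.56484039309674 23.90384248003479 rod meas N 22.909766901752135
44 282 y 67.7 82.8 z 66.0 77.9 px
44 103 y 53.5 59.3 z 66.9 80.4 px
44 216 y -19.8 -5.6 z 66.1 77.8 px
44 144 y -36.5 -28.2 z 66.1 80.6 px
44 390 y -64.0 -48.6 z 66.0 78.3 px
44 380 y -80.6 -71.8 z 66.0 81.0 px
row y x [49.66054477 61.81232091]    
112 442 y 69.2 83.0 z 66.1 76.0 px
112 215 y 51.3 59.4 z 66.6 79.4 px
112 278 y 30.6 38.8 z 66.1 76.4 px
112 261 y 7.6 15.0 z 66.2 78.5 px
112 377 y -18.0 -5.0 z 66.2 76.4 px
112 348 y -36.7 -28.4 z 66.1 79.1 px
112 380 y -62.3 -48.7 z 66.0 76.3 px
112 417 y -80.8 -72.0 z 66.1 78.8 px
row y x [116.92628568 130.62287425]
```

drive_tool(
  deltas=[
    {"tx": 0.0008, "ty": 0, "tz": 0.008, "ax": 0, "ay": 0, "az": 0},
    {"tx": 0, "ty": 0, "tz": 0.01, "ax": 0, "ay": 0, "az": 0},
    {"tx": 0, "ty": 0, "tz": 0.008, "ax": 0, "ay": 0, "az": 0},
    {"tx": 0, "ty": 0, "tz": 0.003, "ax": 0, "ay": 0, "az": 0},
    {"tx": 0, "ty": 0, "tz": 0, "ax": 0, "ay": 0, "az": 0},
    {"tx": 0, "ty": 0, "tz": 0, "ax": 0, "ay": 0, "az": 0},
  ],
)

```text
clock: 33.35
ee_pos: [0.5603, 0.0061, 0.0691]
orientation: [-179.9, -0.0, -80.7]
force: [-0.3, -0.1, -1.2]
width: 0.0095
```

```bash
python3 near.py w15
```

```text
{'clock': 33.35, 'qpos': [-1.9894, -2.422, 107.3169, 0.0195, 74.9739, 78.7019], 'ee_pos': [0.5603, 0.0061, 0.0691], 'orientation': [-179.8677, -0.0072, -80.6964], 'force': [-0.3128, -0.0626, -1.1632], 'width': 0.0095}
rod tool x -12.0 12.0 ztop -12.3
TCP in stand x,N 89.16400140758122 22.912763770482744 rod meas N 22.914148225257687
```

TCP N is 22.9 (target 23.0), so I press.

drive_tool(
  deltas=[
    {"tx": 0, "ty": 0, "tz": 0.004, "ax": 0, "ay": 0, "az": 0},
    {"tx": 0, "ty": 0, "tz": 0.004, "ax": 0, "ay": 0, "az": 0},
    {"tx": 0, "ty": 0, "tz": 0.004, "ax": 0, "ay": 0, "az": 0},
  ],
)

```text
clock: 33.7
ee_pos: [0.5614, 0.0057, 0.0582]
orientation: [-179.7, -0.1, -80.7]
force: [-0.1, -1.7, 2.7]
width: 0.0094
```

drive_tool(
  deltas=[
    {"tx": 0, "ty": 0, "tz": 0.003, "ax": 0, "ay": 0, "az": 0},
    {"tx": 0, "ty": 0, "tz": 0.003, "ax": 0, "ay": 0, "az": 0},
  ],
)

```text
clock: 33.9
ee_pos: [0.5617, 0.0057, 0.0519]
orientation: [-179.7, -0.1, -80.7]
force: [-0.4, -0.5, 1.2]
width: 0.0091
```

drive_tool(
  deltas=[
    {"tx": 0, "ty": 0, "tz": 0.002, "ax": 0, "ay": 0, "az": 0},
    {"tx": 0, "ty": 0, "tz": 0.002, "ax": 0, "ay": 0, "az": 0},
  ],
)

```text
clock: 34.1
ee_pos: [0.5616, 0.0058, 0.0471]
orientation: [-179.7, -0.1, -80.7]
force: [1.4, -0.1, 5.4]
width: 0.0092
```

drive_tool(
  deltas=[
    {"tx": 0, "ty": 0, "tz": 0.0015, "ax": 0, "ay": 0, "az": 0},
    {"tx": 0, "ty": 0, "tz": 0, "ax": 0, "ay": 0, "az": 0},
  ],
)

```text
clock: 34.3
ee_pos: [0.5618, 0.0058, 0.0468]
orientation: [-179.7, -0.1, -80.7]
force: [-3.5, -0.6, 4.9]
width: 0.0094
```

drive_tool(
  deltas=[
    {"tx": 0, "ty": 0, "tz": 0, "ax": 0, "ay": 0, "az": 0},
    {"tx": 0, "ty": 0, "tz": 0, "ax": 0, "ay": 0, "az": 0},
    {"tx": 0, "ty": 0, "tz": 0, "ax": 0, "ay": 0, "az": 0},
    {"tx": 0, "ty": 0, "tz": -0.015, "ax": 0, "ay": 0, "az": 0},
    {"tx": 0, "ty": 0, "tz": -0.03, "ax": 0, "ay": 0, "az": 0},
    {"tx": 0, "ty": 0, "tz": -0.04, "ax": 0, "ay": 0, "az": 0},
    {"tx": 0, "ty": 0, "tz": -0.04, "ax": 0, "ay": 0, "az": 0},
    {"tx": 0, "ty": 0, "tz": -0.03, "ax": 0, "ay": 0, "az": 0},
    {"tx": 0, "ty": 0, "tz": 0, "ax": 0, "ay": 0, "az": 0},
    {"tx": 0, "ty": 0, "tz": 0, "ax": 0, "ay": 0, "az": 0},
  ],
  fingers=180,
)

```text
clock: 35.3
ee_pos: [0.5596, 0.0063, 0.2127]
orientation: [-179.7, -0.0, -80.7]
force: [0.5, 1.1, -0.7]
width: 0.025
```

```bash
sed -i 's/>.045)&(z<.09)/>.042)\&(z<.09)/' lanes.py; python3 lanes.py w16; python3 forks.py pics/lanes.npy| awk '{print $1,$2,$6,$7,$8,$9,$10,$11,$12}'; python3 plan.py 0.5137 -0.3787 .23 -74.5 9
```

```text
{'clock': 35.3, 'qpos': [-1.9825, -7.7117, 98.5789, 0.0262, 88.7951, 78.6991], 'ee_pos': [0.5596, 0.0063, 0.2127], 'orientation': [-179.6637, -0.0405, -80.6822], 'force': [0.5228, 1.0557, -0.6771], 'width': 0.025}
lane 0 [None, None, None, None, None, None, None]
lane 1 [None, None, None, None, None, None, None]
lane 2 [(130, [63.1, 13.6, 28.9]), (123, [59.7, 16.1, 26.6]), (134, [59.2, 16.2, 26.5]), (128, [58.9, 16.2, 26.5]), (135, [58.6, 15.2, 26.4]), (178, [57.4, 15.4, 26.3]), (153, [59.5, 13.7, 29.1])]
lane 3 [(125, [62.8, 57.2, 72.7]), (126, [59.6, 59.1, 70.4]), (143, [59.3, 59.4, 71.2]), (140, [58.8, 59.2, 70.5]), (138, [58.4, 59.2, 71.0]), (180, [57.6, 59.0, 70.8]), (163, [59.8, 57.0, 73.1])]
plate top z 0.1654256730204507
44 82 y 51.7 58.9 z 66.2 80.7 px
44 158 y 23.4 38.6 z 66.1 78.9 px
44 93 y 7.6 15.2 z 66.1 80.8 px
44 149 y -20.5 -5.2 z 66.1 78.6 px
44 112 y -36.7 -28.6 z 66.0 81.3 px
44 167 y 68.2 82.8 z 66.3 77.8 px
44 156 y -63.8 -49.2 z 66.1 78.5 px
44 128 y -80.6 -72.3 z 66.0 80.8 px
row y x [47.8673768 62.10357771]    
112 160 y 69.4 82.8 z 66.0 76.3 px
112 79 y 51.7
[... 375 characters left out ...]
.0412, "ty": 0.0125, "tz": -0.002, "ax": -0.0007, "ay": -0.0001, "az": -0.012}, {"tx": 0.0411, "ty": 0.0129, "tz": -0.0019, "ax": -0.0007, "ay": -0.0001, "az": -0.012}, {"tx": 0.0409, "ty": 0.0134, "tz": -0.0019, "ax": -0.0007, "ay": -0.0001, "az": -0.012}, {"tx": 0.0408, "ty": 0.0139, "tz": -0.0019, "ax": -0.0007, "ay": -0.0001, "az": -0.012}, {"tx": 0.0406, "ty": 0.0144, "tz": -0.0019, "ax": -0.0007, "ay": -0.0001, "az": -0.012}, {"tx": 0.0404, "ty": 0.0149, "tz": -0.0019, "ax": -0.0007, "ay": -0.0001, "az": -0.012}, {"tx": 0.0402, "ty": 0.0154, "tz": -0.0019, "ax": -0.0007, "ay": -0.0001, "az": -0.012}, {"tx": 0.04, "ty": 0.0159, "tz": -0.0019, "ax": -0.0007, "ay": -0.0001, "az": -0.012}]
```

Lanes 2 and 3 are both home with their jaws closed. Now the third muddler.

drive_tool(
  deltas=[
    {"tx": 0.041, "ty": 0.012, "tz": -0.004, "ax": 0, "ay": 0, "az": -0.012},
    {"tx": 0.041, "ty": 0.013, "tz": -0.004, "ax": 0, "ay": 0, "az": -0.012},
    {"tx": 0.041, "ty": 0.013, "tz": -0.004, "ax": 0, "ay": 0, "az": -0.012},
    {"tx": 0.041, "ty": 0.013, "tz": -0.002, "ax": 0, "ay": 0, "az": -0.012},
    {"tx": 0.041, "ty": 0.014, "tz": -0.002, "ax": 0, "ay": 0, "az": -0.012},
    {"tx": 0.041, "ty": 0.014, "tz": 0, "ax": 0, "ay": 0, "az": -0.012},
    {"tx": 0.04, "ty": 0.015, "tz": 0, "ax": 0, "ay": 0, "az": -0.012},
    {"tx": 0.04, "ty": 0.015, "tz": 0, "ax": 0, "ay": 0, "az": -0.012},
    {"tx": 0.02, "ty": 0.01, "tz": 0, "ax": 0, "ay": 0, "az": 0},
    {"tx": 0, "ty": 0, "tz": 0, "ax": 0, "ay": 0, "az": 0},
  ],
  fingers=130,
)

```text
clock: 36.35
ee_pos: [0.5098, -0.369, 0.2174]
orientation: [179.7, 0.5, -74.7]
force: [-0.1, 1.2, -0.2]
width: 0.0415
```

```bash
python3 rods.py w17; python3 plan.py 0.5137 -0.3787 .08 -74.5 7
```

```text
{'clock': 36.35, 'qpos': [-38.2637, 1.5893, 89.21, 0.0855, 89.8069, 36.4785], 'ee_pos': [0.5098, -0.369, 0.2174], 'orientation': [179.7083, 0.5383, -74.7443], 'force': [-0.1202, 1.2483, -0.2305], 'width': 0.0415}
rod [286 114  15 119] 1310 ctr [ 514.4 -379.4] size 139.6 15.5 ang 15.4 pca -164.7 mean [ 0.5186 -0.3781  0.014 ]
7
[{"tx": 0.0018, "ty": -0.0002, "tz": 0.0196, "ax": 0.0007, "ay": 0.0014, "az": -0.0005}, {"tx": 0.0018, "ty": -0.0002, "tz": 0.0196, "ax": 0.0007, "ay": 0.0014, "az": -0.0005}, {"tx": 0.0018, "ty": -0.0002, "tz": 0.0196, "ax": 0.0007, "ay": 0.0014, "az": -0.0005}, {"tx": 0.0017, "ty": -0.0002, "tz": 0.0196, "ax": 0.0007, "ay": 0.0014, "az": -0.0005}, {"tx": 0.0017, "ty": -0.0001, "tz": 0.0196, "ax": 0.0007, "ay": 0.0014, "az": -0.0005}, {"tx": 0.0017, "ty": -0.0001, "tz": 0.0196, "ax": 0.0007, "ay": 0.0014, "az": -0.0005}, {"tx": 0.0017, "ty": -0.0001, "tz": 0.0196, "ax": 0.0007, "ay": 0.0014, "az": -0.0005}]
```

drive_tool(
  deltas=[
    {"tx": 0.002, "ty": 0, "tz": 0.02, "ax": 0.001, "ay": 0.002, "az": 0},
    {"tx": 0.002, "ty": 0, "tz": 0.022, "ax": 0.001, "ay": 0.002, "az": 0},
    {"tx": 0.002, "ty": 0, "tz": 0.022, "ax": 0.001, "ay": 0.002, "az": 0},
    {"tx": 0.002, "ty": 0, "tz": 0.022, "ax": 0.001, "ay": 0.002, "az": 0},
    {"tx": 0.002, "ty": 0, "tz": 0.022, "ax": 0, "ay": 0.001, "az": 0},
    {"tx": 0.001, "ty": 0, "tz": 0.022, "ax": 0, "ay": 0, "az": 0},
    {"tx": 0, "ty": 0, "tz": 0.018, "ax": 0, "ay": 0, "az": 0},
    {"tx": 0, "ty": 0, "tz": 0, "ax": 0, "ay": 0, "az": 0},
    {"tx": 0, "ty": 0, "tz": 0, "ax": 0, "ay": 0, "az": 0},
  ],
)

```text
clock: 37.3
ee_pos: [0.5138, -0.3667, 0.0609]
orientation: [179.8, 0.4, -74.3]
force: [0.2, -1.1, -0.0]
width: 0.0421
```

```bash
python3 rods.py w18; python3 plan.py 0.5140 -0.3792 .0035 -74.5 4
```

```text
{'clock': 37.3, 'qpos': [-37.874, 7.0407, 98.3677, 0.0983, 74.9887, 36.4172], 'ee_pos': [0.5138, -0.3667, 0.0609], 'orientation': [179.8405, 0.3758, -74.3175], 'force': [0.1593, -1.0892, -0.039], 'width': 0.0421}
rod [287 124  29 197] 3749 ctr [ 514.  -379.4] size 140.8 16.0 ang 15.3 pca -164.7 mean [ 0.5207 -0.3773  0.014 ]
4
[{"tx": 0.0031, "ty": 0.0008, "tz": 0.0143, "ax": 0.0007, "ay": 0.0017, "az": 0.0008}, {"tx": 0.0031, "ty": 0.0008, "tz": 0.0143, "ax": 0.0007, "ay": 0.0017, "az": 0.0008}, {"tx": 0.0031, "ty": 0.0008, "tz": 0.0143, "ax": 0.0007, "ay": 0.0017, "az": 0.0008}, {"tx": 0.0031, "ty": 0.0008, "tz": 0.0143, "ax": 0.0007, "ay": 0.0017, "az": 0.0008}]
```

drive_tool(
  deltas=[
    {"tx": 0.004, "ty": 0.001, "tz": 0.004, "ax": 0.001, "ay": 0.002, "az": 0.002},
    {"tx": 0.004, "ty": 0.001, "tz": 0.008, "ax": 0.001, "ay": 0.002, "az": 0.002},
    {"tx": 0.004, "ty": 0.001, "tz": 0.01, "ax": 0.001, "ay": 0.002, "az": 0},
    {"tx": 0, "ty": 0, "tz": 0.008, "ax": 0, "ay": 0, "az": 0},
    {"tx": 0, "ty": 0, "tz": 0, "ax": 0, "ay": 0, "az": 0},
    {"tx": 0, "ty": 0, "tz": 0, "ax": 0, "ay": 0, "az": 0},
  ],
)

```text
clock: 37.95
ee_pos: [0.515, -0.3806, 0.0307]
orientation: [-179.9, -0.1, -74.6]
force: [-0.1, -0.1, 0.5]
width: 0.0418
```

```bash
python3 plan.py 0.5140 -0.3792 .0035 -74.6 3
```

```text
3
[{"tx": -0.0006, "ty": 0.0002, "tz": 0.0091, "ax": -0.0008, "ay": -0.0008, "az": 0.0002}, {"tx": -0.0006, "ty": 0.0002, "tz": 0.0091, "ax": -0.0008, "ay": -0.0008, "az": 0.0002}, {"tx": -0.0005, "ty": 0.0002, "tz": 0.0091, "ax": -0.0008, "ay": -0.0008, "az": 0.0002}]
```

drive_tool(
  deltas=[
    {"tx": -0.001, "ty": 0, "tz": 0.008, "ax": 0, "ay": 0, "az": 0},
    {"tx": -0.0005, "ty": 0, "tz": 0.008, "ax": 0, "ay": 0, "az": 0},
    {"tx": 0, "ty": 0, "tz": 0.007, "ax": 0, "ay": 0, "az": 0},
    {"tx": 0, "ty": 0, "tz": 0.003, "ax": 0, "ay": 0, "az": 0},
    {"tx": 0, "ty": 0, "tz": 0, "ax": 0, "ay": 0, "az": 0},
  ],
)

```text
clock: 38.45
ee_pos: [0.5146, -0.3788, 0.0024]
orientation: [-179.9, -0.1, -74.6]
force: [-0.1, 1.4, -0.3]
width: 0.0415
```

drive_tool(
  deltas=[
    {"tx": 0, "ty": 0, "tz": 0, "ax": 0, "ay": 0, "az": 0},
    {"tx": 0, "ty": 0, "tz": 0, "ax": 0, "ay": 0, "az": 0},
    {"tx": 0, "ty": 0, "tz": 0, "ax": 0, "ay": 0, "az": 0},
    {"tx": 0, "ty": 0, "tz": 0, "ax": 0, "ay": 0, "az": 0},
    {"tx": 0, "ty": 0, "tz": 0, "ax": 0, "ay": 0, "az": 0},
  ],
  fingers=255,
)

```text
clock: 38.95
ee_pos: [0.5149, -0.379, 0.0031]
orientation: [-179.8, -0.2, -74.6]
force: [0.2, -0.3, -1.3]
width: 0.0095
```

drive_tool(
  deltas=[
    {"tx": 0, "ty": 0, "tz": -0.01, "ax": 0, "ay": 0, "az": 0},
    {"tx": 0, "ty": 0, "tz": -0.02, "ax": 0, "ay": 0, "az": 0},
    {"tx": 0, "ty": 0, "tz": -0.03, "ax": 0, "ay": 0, "az": 0},
    {"tx": 0, "ty": 0, "tz": -0.04, "ax": 0, "ay": 0, "az": 0},
    {"tx": 0, "ty": 0, "tz": -0.04, "ax": 0, "ay": 0, "az": 0},
    {"tx": 0, "ty": 0, "tz": -0.04, "ax": 0, "ay": 0, "az": 0},
    {"tx": 0, "ty": 0, "tz": -0.025, "ax": 0, "ay": 0, "az": 0},
    {"tx": 0, "ty": 0, "tz": 0, "ax": 0, "ay": 0, "az": 0},
    {"tx": 0, "ty": 0, "tz": 0, "ax": 0, "ay": 0, "az": 0},
  ],
)

```text
clock: 39.85
ee_pos: [0.513, -0.3777, 0.2211]
orientation: [-179.8, -0.2, -74.6]
force: [-0.1, -0.5, -1.8]
width: 0.0093
```

```bash
python3 plan.py 0.5663 -0.0374 .225 -80.75 8
```

```text
8
[{"tx": -0.0392, "ty": -0.0177, "tz": -0.0006, "ax": -0.0004, "ay": -0.0004, "az": 0.0135}, {"tx": -0.0395, "ty": -0.0172, "tz": -0.0006, "ax": -0.0004, "ay": -0.0004, "az": 0.0135}, {"tx": -0.0397, "ty": -0.0167, "tz": -0.0006, "ax": -0.0004, "ay": -0.0004, "az": 0.0135}, {"tx": -0.0399, "ty": -0.0161, "tz": -0.0005, "ax": -0.0004, "ay": -0.0004, "az": 0.0135}, {"tx": -0.0401, "ty": -0.0156, "tz": -0.0005, "ax": -0.0004, "ay": -0.0004, "az": 0.0135}, {"tx": -0.0403, "ty": -0.0151, "tz": -0.0005, "ax": -0.0004, "ay": -0.0004, "az": 0.0135}, {"tx": -0.0405, "ty": -0.0145, "tz": -0.0005, "ax": -0.0004, "ay": -0.0004, "az": 0.0135}, {"tx": -0.0407, "ty": -0.014, "tz": -0.0005, "ax": -0.0004, "ay": -0.0004, "az": 0.0135}]
```

drive_tool(
  deltas=[
    {"tx": -0.039, "ty": -0.018, "tz": -0.002, "ax": 0, "ay": 0, "az": 0.013},
    {"tx": -0.039, "ty": -0.017, "tz": -0.002, "ax": 0, "ay": 0, "az": 0.013},
    {"tx": -0.04, "ty": -0.017, "tz": -0.002, "ax": 0, "ay": 0, "az": 0.013},
    {"tx": -0.04, "ty": -0.016, "tz": -0.002, "ax": 0, "ay": 0, "az": 0.013},
    {"tx": -0.04, "ty": -0.016, "tz": -0.002, "ax": 0, "ay": 0, "az": 0.013},
    {"tx": -0.04, "ty": -0.015, "tz": -0.002, "ax": 0, "ay": 0, "az": 0.013},
    {"tx": -0.038, "ty": -0.015, "tz": 0, "ax": 0, "ay": 0, "az": 0.013},
    {"tx": -0.03, "ty": -0.014, "tz": 0, "ax": 0, "ay": 0, "az": 0.013},
    {"tx": 0, "ty": 0, "tz": 0, "ax": 0, "ay": 0, "az": 0},
    {"tx": 0, "ty": 0, "tz": 0, "ax": 0, "ay": 0, "az": 0},
  ],
)

```text
clock: 40.85
ee_pos: [0.5669, -0.0379, 0.219]
orientation: [179.3, 0.3, -80.9]
force: [-1.1, -0.0, -1.8]
width: 0.0091
```

```bash
python3 plan.py 0.5663 -0.0374 .105 -80.75 6
```

```text
6
[{"tx": 0.0, "ty": -0.0001, "tz": 0.019, "ax": 0.002, "ay": 0.0008, "az": -0.0004}, {"tx": 0.0, "ty": -0.0001, "tz": 0.019, "ax": 0.002, "ay": 0.0008, "az": -0.0004}, {"tx": 0.0, "ty": -0.0001, "tz": 0.019, "ax": 0.002, "ay": 0.0008, "az": -0.0004}, {"tx": 0.0, "ty": 0.0, "tz": 0.019, "ax": 0.002, "ay": 0.0008, "az": -0.0004}, {"tx": -0.0001, "ty": 0.0, "tz": 0.019, "ax": 0.002, "ay": 0.0008, "az": -0.0004}, {"tx": -0.0001, "ty": 0.0, "tz": 0.019, "ax": 0.002, "ay": 0.0008, "az": -0.0004}]
```

drive_tool(
  deltas=[
    {"tx": 0, "ty": 0, "tz": 0.002, "ax": 0.003, "ay": 0.001, "az": 0},
    {"tx": 0, "ty": 0, "tz": 0.015, "ax": 0.003, "ay": 0.001, "az": 0},
    {"tx": -0.002, "ty": -0.001, "tz": 0.02, "ax": 0.003, "ay": 0.001, "az": -0.001},
    {"tx": -0.002, "ty": -0.001, "tz": 0.02, "ax": 0.002, "ay": 0.001, "az": -0.001},
    {"tx": -0.001, "ty": -0.001, "tz": 0.02, "ax": 0.001, "ay": 0, "az": -0.001},
    {"tx": 0, "ty": 0, "tz": 0.014, "ax": 0, "ay": 0, "az": 0},
    {"tx": 0, "ty": 0, "tz": 0.008, "ax": 0, "ay": 0, "az": 0},
    {"tx": 0, "ty": 0, "tz": 0, "ax": 0, "ay": 0, "az": 0},
    {"tx": 0, "ty": 0, "tz": 0, "ax": 0, "ay": 0, "az": 0},
  ],
)

```text
clock: 41.75
ee_pos: [0.5657, -0.0388, 0.1088]
orientation: [179.8, 0.0, -81.2]
force: [-0.1, -1.0, -1.2]
width: 0.0096
```

```bash
python3 near.py w19; python3 forks.py pics/near.npy| awk '{print $1,$2,$6,$7,$8,$9,$10,$11,$12}'
```

```text
{'clock': 41.75, 'qpos': [-6.4886, -3.2319, 104.2153, -0.0159, 79.2269, 74.668], 'ee_pos': [0.5657, -0.0388, 0.1088], 'orientation': [179.793, 0.0406, -81.1537], 'force': [-0.1126, -0.9526, -1.2473], 'width': 0.0096}
rod tool x -5.0 7.0 ztop -13.2
TCP in stand x,N 87.24843918389044 -22.26724923218938 rod meas N -23.276680256616572
44 186 y 51.0 59.6 z 66.0 80.6 px
44 421 y 24.1 39.0 z 66.1 78.2 px
44 172 y 7.5 15.4 z 66.2 80.9 px
44 236 y -63.5 -50.5 z 66.0 78.9 px
44 271 y -80.6 -72.3 z 66.1 80.9 px
44 477 y 67.6 83.2 z 66.0 78.0 px
row y x [49.27986916 62.38087458]    
112 424 y 25.2 39.0 z 66.1 76.2 px
112 197 y 7.3 15.3 z 66.3 79.3 px
112 316 y -15.3 -5.3 z 66.2 76.0 px
112 161 y -36.3 -31.6 z 68.5 78.8 px
112 353 y -62.4 -49.0 z 66.0 76.5 px
112 315 y -80.6 -72.4 z 66.1 79.2 px
112 467 y 69.0 83.4 z 66.0 76.4 px
112 170 y 51.1 59.3 z 66.0 78.8 px
row y x [114.60133375 132.87884586]
```

drive_tool(
  deltas=[
    {"tx": -0.0014, "ty": 0, "tz": 0.005, "ax": 0.003, "ay": 0, "az": -0.007},
    {"tx": 0, "ty": 0, "tz": 0.01, "ax": 0, "ay": 0, "az": 0},
    {"tx": 0, "ty": 0, "tz": 0.01, "ax": 0, "ay": 0, "az": 0},
    {"tx": 0, "ty": 0, "tz": 0.008, "ax": 0, "ay": 0, "az": 0},
    {"tx": 0, "ty": 0, "tz": 0.003, "ax": 0, "ay": 0, "az": 0},
    {"tx": 0, "ty": 0, "tz": 0, "ax": 0, "ay": 0, "az": 0},
    {"tx": 0, "ty": 0, "tz": 0, "ax": 0, "ay": 0, "az": 0},
  ],
)

```text
clock: 42.5
ee_pos: [0.5662, -0.0372, 0.0711]
orientation: [-179.9, 0.0, -80.7]
force: [0.0, -0.5, 0.1]
width: 0.0093
```

```bash
python3 near.py w20
```

```text
{'clock': 42.5, 'qpos': [-6.3486, -1.6161, 106.3344, 0.0351, 75.1807, 74.3392], 'ee_pos': [0.5662, -0.0372, 0.0711], 'orientation': [-179.8936, 0.0054, -80.6967], 'force': [0.0409, -0.5102, 0.0731], 'width': 0.0093}
rod tool x -11.8 12.0 ztop -13.3
TCP in stand x,N 87.97828786672821 -20.77440992457486 rod meas N -20.87270613357486
```

Within 0.25 mm of the lane, so I press.

drive_tool(
  deltas=[
    {"tx": 0.0002, "ty": 0, "tz": 0.004, "ax": 0, "ay": 0, "az": 0},
    {"tx": 0, "ty": 0, "tz": 0.004, "ax": 0, "ay": 0, "az": 0},
    {"tx": 0, "ty": 0, "tz": 0.004, "ax": 0, "ay": 0, "az": 0},
  ],
)

```text
clock: 42.85
ee_pos: [0.5672, -0.0377, 0.06]
orientation: [-179.7, -0.1, -80.7]
force: [1.2, -2.8, 3.1]
width: 0.0093
```

drive_tool(
  deltas=[
    {"tx": 0, "ty": 0, "tz": 0.004, "ax": 0, "ay": 0, "az": 0},
    {"tx": 0, "ty": 0, "tz": 0.004, "ax": 0, "ay": 0, "az": 0},
  ],
)

```text
clock: 43.05
ee_pos: [0.5677, -0.0379, 0.0519]
orientation: [-179.7, -0.1, -80.7]
force: [-0.1, 0.1, 2.3]
width: 0.0093
```

drive_tool(
  deltas=[
    {"tx": 0, "ty": 0, "tz": 0.002, "ax": 0, "ay": 0, "az": 0},
    {"tx": 0, "ty": 0, "tz": 0.002, "ax": 0, "ay": 0, "az": 0},
  ],
)

```text
clock: 43.25
ee_pos: [0.5674, -0.0379, 0.0469]
orientation: [-179.7, -0.1, -80.7]
force: [0.5, -0.0, 2.0]
width: 0.0096
```

drive_tool(
  deltas=[
    {"tx": 0, "ty": 0, "tz": 0.0015, "ax": 0, "ay": 0, "az": 0},
    {"tx": 0, "ty": 0, "tz": 0.0015, "ax": 0, "ay": 0, "az": 0},
  ],
)

```text
clock: 43.45
ee_pos: [0.5677, -0.0378, 0.0453]
orientation: [-179.7, -0.1, -80.7]
force: [-13.2, -0.1, 27.6]
width: 0.0093
```

drive_tool(
  deltas=[
    {"tx": 0, "ty": 0, "tz": 0, "ax": 0, "ay": 0, "az": 0},
    {"tx": 0, "ty": 0, "tz": 0, "ax": 0, "ay": 0, "az": 0},
    {"tx": 0, "ty": 0, "tz": 0, "ax": 0, "ay": 0, "az": 0},
    {"tx": 0, "ty": 0, "tz": -0.015, "ax": 0, "ay": 0, "az": 0},
    {"tx": 0, "ty": 0, "tz": -0.03, "ax": 0, "ay": 0, "az": 0},
    {"tx": 0, "ty": 0, "tz": -0.04, "ax": 0, "ay": 0, "az": 0},
    {"tx": 0, "ty": 0, "tz": -0.04, "ax": 0, "ay": 0, "az": 0},
    {"tx": 0, "ty": 0, "tz": -0.04, "ax": 0, "ay": 0, "az": 0},
    {"tx": 0, "ty": 0, "tz": -0.03, "ax": 0, "ay": 0, "az": 0},
    {"tx": 0, "ty": 0, "tz": 0, "ax": 0, "ay": 0, "az": 0},
  ],
  fingers=180,
)

```text
clock: 44.45
ee_pos: [0.5649, -0.0372, 0.2531]
orientation: [-179.7, -0.0, -80.7]
force: [-0.4, -0.3, 0.1]
width: 0.0251
```

```bash
python3 lanes.py w21; python3 forks.py pics/lanes.npy| awk '{print $1,$2,$4,$5,$6,$7,$8,$9,$10,$11,$12}'
python3 - <<'E'
from m import *
im=arm.get_image('scene'); cv2.imwrite('pics/s22.png',cv2.resize(im['img'][100:340,160:440],None,fx=2.5,fy=2.5))
t=arm.get_image('top'); W=cloud(t).reshape(-1,3)
E
```

```text
{'clock': 44.45, 'qpos': [-6.3698, -7.42, 94.5886, 0.0442, 92.5614, 74.3151], 'ee_pos': [0.5649, -0.0372, 0.2531], 'orientation': [-179.728, -0.0305, -80.6828], 'force': [-0.4029, -0.2662, 0.1052], 'width': 0.0251}
lane 0 [None, None, None, None, None, None, None]
lane 1 [(107, [63.2, -29.9, -15.3]), (101, [59.6, -28.4, -17.9]), (112, [59.4, -28.3, -17.9]), (104, [58.8, -28.3, -17.9]), (104, [58.4, -28.2, -18.0]), (134, [58.1, -30.1, -15.9]), (107, [59.8, -30.0, -16.0])]
lane 2 [(105, [63.3, 13.1, 28.6]), (101, [59.8, 15.1, 26.8]), (109, [59.3, 15.5, 26.2]), (115, [58.9, 15.3, 27.2]), (110, [58.6, 15.2, 26.5]), (143, [57.3, 15.2, 26.5]), (121, [59.8, 13.1, 28.5])]
lane 3 [(127, [63.1, 56.9, 72.7]), (105, [59.4, 59.1, 70.7]), (118, [59.1, 59.0, 70.4]), (115, [58.9, 58.8, 70.7]), (113, [58.3, 59.1, 70.5]), (145, [57.6, 59.0, 70.3]), (125, [59.5, 56.8, 72.8])]
plate top z 0.16482159045004166
44 147 50.3 60.4 y 67.1 82.6 z 66.0 78.1 px
44 62 50.0 60.3 y 51.5 59.1 z 66.1 81.3 px
44 132 50.5 60.3 y 24.3 38.6 z 66.2 78.1 px
44 71 50.2 60.2 y 7.3 14.9 z 66.3 80.6 px
44 123 49.9 60.4 y -20.2 -5.6 z 66.2 78.6 px
44 71 50.3 60.2 y -35.8 -29.2 z 66.8 80.3 px
44 118 49.6 60.0 y -64.0 -49.2 z 66.1 78.1 px
44 86 49.5 60.1 y -80.3 -72.7 z 66.8 81.2 px
row y -87.85989974315086 87.97603584411823 x [46.56274941 62.47853519]    
112 136 118.3 128.2 y 69.4 82.5 z 66.2 76.2 px
112 58 118.3 128.3 y 51.2 59.3 z 68.1 79.1 px
112 125 118.4 128.1 y 25.2 38.2 z 66.0 75.9 px
112 62 118.2 128.0 y 7.9 15.1 z 69.1 78.5 px
112 115 118.4 128.0 y -18.1 -5.5 z 66.7 76.5 px
112 72 117.6 127.9 y -36.1 -28.9 z 66.2 78.8 px
112 115 118.0 127.9 y -62.7 -49.4 z 66.0 76.3 px
112 88 118.0 127.9 y -80.5 -72.8 z 67.5 79.0 px
row y -87.76178947310831 87.60511126008984 x [113.06412801 133.71828212]
```

View pics/w21.png

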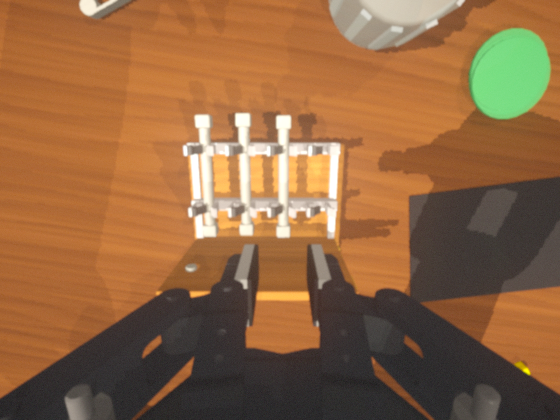

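View pics/s22.png

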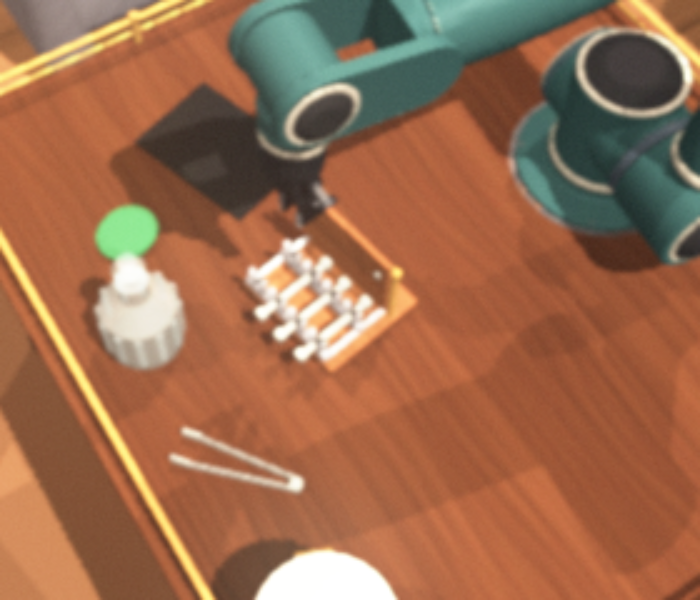

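Run:
```python
from m import *
im=np.load('pics/lanes.npy',allow_pickle=True).item(); W=cloud(im); z=W[...,2]*1000
S=np.array([.4760,-.0308]); y=np.radians(9.25); E=np.array([np.cos(y),np.sin(y)]); N=np.array([-E[1],E[0]])
L=np.stack([(W[...,:2]-S)@E,(W[...,:2]-S)@N],-1)*1000
for a,b in((60,85),(-85,-60),(30,58)):
  m=(L[...,1]>a)&(L[...,1]<b)&(abs(L[...,0]-8)<12)
  for lo,hi in((60,90),(90,115),(132,150),(150,162),(162,172)):
    q=m&(z>lo)&(z<hi)
    if q.sum()>10: print(a,lo,q.sum(),'x pct',np.round(np.percentile(L[q][:,0],[5,50,95]),1),'z',np.round(np.percentile(z[q],[5,95]),1))
q=(abs(L[...,1]-70)<8)&(L[...,0]>10)&(L[...,0]<25)&(z>115)&(z<135); print('head',q.sum(),np.round(np.percentile(L[q],[2,98],axis=0),1),np.percentile(z[q],[2,98]))
```

```text
60 60 226 x pct [8.4 9.  9.6] z [61.1 88.8]
60 90 238 x pct [ 9.   9.8 10.5] z [ 91.9 113.7]
60 132 244 x pct [10.5 11.1 11.7] z [133.3 149.2]
60 150 170 x pct [11.  11.6 12.1] z [150.5 161.2]
60 162 14 x pct [11.4 11.7 12.3] z [162.5 166.2]
-85 60 138 x pct [8.1 8.7 9.4] z [60.6 86.6]
-85 90 42 x pct [ 9.   9.6 10.2] z [ 91.4 114.4]
-85 132 39 x pct [10.3 10.8 11.5] z [132.9 147.6]
30 60 243 x pct [8.4 9.  9.6] z [61.5 89.2]
30 90 201 x pct [ 9.1  9.9 10.6] z [ 92.3 113.9]
30 132 202 x pct [10.5 11.  11.6] z [133.2 149.1]
30 150 127 x pct [10.9 11.5 12.1] z [150.5 161.5]
30 162 110 x pct [ 7.6 11.2 12.3] z [162.1 166.7]
head 143 [[10.2 62.4]
 [15.  77.4]] [120.84890084 134.66467567]
```

```bash
python3 -c "
from h import *
st(); print(arm.job_done())"
```

```text
{'clock': 44.6, 'qpos': [-6.3711, -7.2468, 94.9736, 0.0439, 92.386, 74.315], 'ee_pos': [0.5638, -0.0371, 0.2472], 'orientation': [179.9032, 0.0728, -80.6844], 'force': [-0.3409, 0.4207, -0.4462], 'width': 0.0251}
the job is handed in; nothing more can be done
None
```

I hung the empty rack on both pins, then pressed the three muddlers on the mat into lanes 3, 2 and 1, and handed the job in at 44.6 s.

- **Muddlers:** all three lie at the same height, about 26 mm below the fork tops, which is fully home. Their jaws stand in the same closed position as those of the empty lane 0. The mat is empty.
- **Rack:** the plate sits behind both pin heads. It leans forward about 1.8° because the hole edges rest against the heads, which is the play in the shanks. So it is not perfectly plumb. I left it because it is likely to settle back to that lean.
- **Forces:** the highest reading I saw was about 31 N at the wrist, on the last press; I only had readings at the end of each move call.
- **Other things:** the decanter, coasters and tongs look untouched in the last pictures, though I did not measure them. The gripper was clear of everything, about 0.25 m up.

The top camera placed things about 4 mm off in y compared with the wrist camera. I positioned everything from the wrist camera, and the fits were clean.

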